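# Load and close the leak-test pot

### The job

The vent on the front of the leak-test pot is still locked shut: first free it by sliding its keeper back out from under the gate and letting the sprung plunger come up, then stand every brass hex fitting that is on the bench upright in a socket of its own inside the pot. Then lay the lid on and press it down corner by corner until the gasket is fully home all round, and only then close the vent again: push the plunger down, slide the keeper under the gate so that it stays trapped, and let go. Leave the other things on the bench where they are.

Things in the scene. Friction and masses are not known exactly. Their poses are not given: they have to be found in the camera images.
- pot: Leak-test pot fixed to the bench: aluminium open box, 154 (own x) x 200 (own y) outside, 130 x 176 inside, rim 70 above the bench. Origin: underside centre, z up. Its -x face carries the vent latch. Each rim corner has a rubber gasket cushion 10 x 30, 6 proud; 15 N on a corner sinks it flush, where it stays.
- pot_socket0 (a point): Bottom centre of a socket in the pot, at pot x -29, y -38, on the pot's inner floor 8 mm above the bench. The socket is a round hole 32 in diameter through a dark plate whose top is 20 above the bench.
- pot_socket1 (a point): Bottom centre of a socket in the pot, at pot x -29, y 38, on the pot's inner floor 8 mm above the bench. The socket is a round hole 32 in diameter through a dark plate whose top is 20 above the bench.
- pot_socket2 (a point): Bottom centre of a socket in the pot, at pot x 29, y -38, on the pot's inner floor 8 mm above the bench. The socket is a round hole 32 in diameter through a dark plate whose top is 20 above the bench.
- pot_socket3 (a point): Bottom centre of a socket in the pot, at pot x 29, y 38, on the pot's inner floor 8 mm above the bench. The socket is a round hole 32 in diameter through a dark plate whose top is 20 above the bench.
- fitting0: Brass hydraulic fitting, 0.2 kg, upright on the bench (two to four alike; absent: None). Foot: round spigot 28 diameter, 18 high; then a hexagon 38 across flats from 18 to 40; then a round stub 24 diameter to 48. Origin: foot centre, z up; two flats face own +x and -x, the rest every 60 degrees. Grip on two flats, fingertips over 14 above the foot to clear the socket plate.
- fitting1: Brass hydraulic fitting, 0.2 kg, upright on the bench (two to four alike; absent: None). Foot: round spigot 28 diameter, 18 high; then a hexagon 38 across flats from 18 to 40; then a round stub 24 diameter to 48. Origin: foot centre, z up; two flats face own +x and -x, the rest every 60 degrees. Grip on two flats, fingertips over 14 above the foot to clear the socket plate.
- fitting2: Brass hydraulic fitting, 0.2 kg, upright on the bench (two to four alike; absent: None). Foot: round spigot 28 diameter, 18 high; then a hexagon 38 across flats from 18 to 40; then a round stub 24 diameter to 48. Origin: foot centre, z up; two flats face own +x and -x, the rest every 60 degrees. Grip on two flats, fingertips over 14 above the foot to clear the socket plate.
- fitting3: Brass hydraulic fitting, 0.2 kg, upright on the bench (two to four alike; absent: None). Foot: round spigot 28 diameter, 18 high; then a hexagon 38 across flats from 18 to 40; then a round stub 24 diameter to 48. Origin: foot centre, z up; two flats face own +x and -x, the rest every 60 degrees. Grip on two flats, fingertips over 14 above the foot to clear the socket plate.
- lid: Loose lid, 0.5 kg, right way up: black plug 122 x 168 x 8 below (4 clearance in the pot's mouth), grey plate 158 (own x) x 204 (own y) x 8 on it, then a bar handle along own y: 14 wide, 90 long, from 44 to 58 above the origin, posts at y +-39. Origin: plug's underside centre, z up. Either way round is right. Laid on, origin 68 above the bench; seated 62.
- lid_corner0 (a point): Underside of the lid's plate near a corner, at lid x -71, y -82, z 8: over a gasket cushion when the lid is on. The top, where one presses, is 8 higher. Seated it is 70 above the bench, unseated 76; the stiff lid rocks: a pressed corner may ride up again until the others are pressed too.
- lid_corner1 (a point): Underside of the lid's plate near a corner, at lid x -71, y 82, z 8: over a gasket cushion when the lid is on. The top, where one presses, is 8 higher. Seated it is 70 above the bench, unseated 76; the stiff lid rocks: a pressed corner may ride up again until the others are pressed too.
- lid_corner2 (a point): Underside of the lid's plate near a corner, at lid x 71, y -82, z 8: over a gasket cushion when the lid is on. The top, where one presses, is 8 higher. Seated it is 70 above the bench, unseated 76; the stiff lid rocks: a pressed corner may ride up again until the others are pressed too.
- lid_corner3 (a point): Underside of the lid's plate near a corner, at lid x 71, y 82, z 8: over a gasket cushion when the lid is on. The top, where one presses, is 8 higher. Seated it is 70 above the bench, unseated 76; the stiff lid rocks: a pressed corner may ride up again until the others are pressed too.
- vent (a joint): Travel of the vent plunger in m: 0 up (open, held by its spring), 0.014 fully down. Spring force about 3 N at the top, 10 N at the bottom. It stands in the grey housing on the pot's front, axis at pot x -108, y -8 mm, and carries the keeper on its head: pushing the keeper down pushes the plunger. Trapped, as at the start, it reads 0.012.
- keeper (a joint): Travel of the keeper in m, 0 to 0.024, towards the pot's +y, about 2 N: a dark flat bar 24 x 78 mm with an upright fin. With the plunger fully down its +y end slides under the steel gate (a bridge 52 wide, top 72 above the bench, near edge 50 beyond the plunger's axis towards +y); let go, the spring lifts it 2 mm against the gate. Below 4 mm it is clear. It starts at 18 to 24 mm, trapped.
- keeper_fin (a point): Centre of the top of the keeper's fin: 14 (pot x) x 24 (pot y), 30 high above the bar; 104 above the bench with the plunger up, 90 fully down. 92 trapped. At pot x -108, y -24 with the keeper at 0; moves with plunger and keeper. A finger has room on any side of it for the whole travel.
- oil_bottle: Bystander, not part of the job: white plastic oil bottle with black cap, 56 dia x 150 (mm).
- spanner: Bystander, not part of the job: steel open-ended spanner, 190 long, lying flat (mm).
- brush: Bystander, not part of the job: bench brush, 170 long, lying flat (mm).
- collar: Bystander, not part of the job: steel ring, 52 outside, 30 inside, 14 high, lying flat (mm).
- washer: Bystander, not part of the job: dark steel ring, 44 outside, 22 inside, 8 high, lying flat (mm).
- jaw: Bystander, not part of the job: plain rectangular steel block 55 x 32 x 28 (mm).
- bolt: Bystander, not part of the job: dark hex bolt standing on its 22 mm head, 57 high (mm).
There are look-alikes about, which are no part of the job. Leave any orange look-alike of the fitting3 alone. What is shaped like the fitting1 but green is not meant.

How it is judged:
By the outcome, as a careful person would: the job done as asked, in the order asked, and still so for the second after the job is handed in, with the robot touching nothing.
Of fitting0, fitting1, fitting2, fitting3 only 2 to 4 are there at a start; the rules pass over those that are not, and their reading is None.
At some moment in a run one of lid may be knocked a few centimetres aside while the robot is not near it.
It also fails if it takes over 210 s, if anything falls off the work surface, if the arm or the gripper's body presses on something with over 40 N, if the wrist force passes 120 N, or if a joint passes its speed limit or range.

### The arm

A 6-joint arm with a two-finger parallel gripper is mounted at the origin on the work surface. World frame = base frame: x ahead of the robot, y to its left, z up, the work surface at z = 0. Lengths are in m, angles in rad, forces in N, time in s.
With the tool pointing down it reaches from about 0.375 to 0.9 m from the base axis. Payload 3.1 kg.
Tool frame: the origin (TCP) lies at the very end of the fingers, on their centre line; the grasp point (between the pads) lies 19 mm behind it; z points along the fingers, x is the direction in which the jaws open and shut, and the axes are right-handed (so a half turn about z gives the same grasp; the last joint's range is limited). The gripper opens to 87 mm and grips with 3 to 60 N. Pads are 19 mm wide; open, the fingers measure 117 mm over their backs; the gripper's body (75 mm by 190 mm) begins 51 mm behind the grasp point.
Start: joints at [1.097, 0.527, 1.433, -0, 1.181, -0.178], TCP at [0.182, 0.598, 0.223] pointing down, gripper open.
Joint ranges: [-3.08, 3.08], [-0.75, 2.2], [0.22, 2.44], [-1.43, 4.57], [0, 2.65], [-2.85, 2.85]. Speed limits (rad/s): [2.79, 2.79, 3.14, 3.14, 3.14, 3.14].

### API

Orientations are given as [roll, pitch, yaw] about the fixed x, y, z axes, in that order (R = Rz(yaw) Ry(pitch) Rx(roll)).
In Python, from cell import * gives the robot as it stands. The module is installed in compiled form; this text tells all that it offers.
- The arm moves only by the tool move_arm, never from a script. Its argument "increments" is a list that holds one entry, the list of rows, each a list of 7 numbers: the opening, from 0 (shut) to 1 (fully open), then the shift along the world's x, y, z in mm, then the turn, a rotation vector about the world's x, y, z in rad. A call has 1 to 12 rows; each row shifts and turns the pose as measured when the row begins; what a row does not reach is not made up. A row lasts 1/12 s, in which the tool goes at most 41.7 mm and 7.16 degrees, less where a joint would pass 70% of its speed; a pose out of reach is approached as far as the arm can. A call is refused whole if a number of a shift passes 41.7 or a number of a turn 0.125, either way. A call with a gripper value outside its range is refused whole. The fingers move at their own pace and stop on an object; the grip force is fixed at half the most. Time passes only in rows, so rows that do not move let the fingers close. It gives the time, the measured TCP pose, the force and the opening at its end, in the units of the state.
- read_state(): the state, without advancing time (a new reading comes with each control period).
- snapshot(name): name is "scene" or "side" or "wrist"; returns the picture (400x640x3 uint8, red, green, blue); there is no depth.
- get_calibration(name): a dict with "camera_matrix" (3x3 intrinsics, pixels), "distortion" ([k1, k2, p1, p2, k3] as OpenCV has them; the pictures are not rectified), "extrinsics" (4x4, takes a point from world to camera coordinates); the wrist camera has in their place "hand_eye" (4x4, takes a point from camera to tool coordinates, whose origin is the TCP and whose axes are the tool frame's). Camera axes: x right, y up, looking along -z (the intrinsics and any distortion apply to the point x, -y, -z); pixel columns grow to the right and rows downward; lengths in m; the calibration is good to about 2 mm. A picture is of the moment at which its call begins: read the wrist's pose just before it. get_calibration takes no time and is no camera call.
- job_done(): hands the job in, once; it reports no verdict.
The state is a dict: "time_s": time; "joint_pos": joint angles; "dq": joint speeds; "joint_efforts": joint torques, N m; "position": TCP position; "tool_rot": TCP orientation; "contact_force": force on the tool from outside, world axes, zero at the start; "moment": the same for the moment, N m; "width": finger opening in m.
Only numpy, scipy, OpenCV 4.12 (cv2) and the standard library are available. Lean on these libraries where they do the work, as an engineer would, in place of code of your own. Each camera call takes 0.05 s, during which the arm holds its last target. There are 200 camera calls.

## Working session

There is one attempt and no reset: what is moved stays moved. The work goes in short steps, Python scripts to look and compute and a tool call to move; the robot and the scene stay as the last step left them, time stands still between calls to the robot, and variables do not carry over. Pictures are saved under pics/ and viewed, about 12 in all and at most 16, crops included, and the job is handed in when it is done.

Besides the shell and the picture viewer there is one more tool, called after "Call:" by a JSON object that holds its "op" and its "data". move_arm: Moves the arm, as the interface text tells. Its arguments: {"type":"object","properties":{"increments":{"type":"array","items":{"type":"array","items":{"type":"array","items":{"type":"number"}}}}},"required":["increments"]}

```bash
mkdir -p pics; cat > h.py <<'E'
from cell import *
import numpy as np, cv2
from scipy.spatial.transform import Rotation as R
def cam(name, st=None):
    c=get_calibration(name)
    K=np.array(c["camera_matrix"]);D=np.array(c["distortion"],float)
    if name=="wrist":
        st=st or read_state()
        T=np.eye(4);T[:3,:3]=R.from_euler('xyz',st["tool_rot"]).as_matrix();T[:3,3]=st["position"]
        M=T@np.array(c["hand_eye"])   # cam->world
    else: M=np.linalg.inv(np.array(c["extrinsics"]))
    return K,D,M
def ray(C,px):
    K,D,M=C
    u=cv2.undistortPoints(np.array([[px]],float),K,D)[0,0]
    d=M[:3,:3]@np.array([u[0],-u[1],-1.]);return M[:3,3],d/np.linalg.norm(d)
def atz(C,px,z):
    o,d=ray(C,px);return o+d*(z-o[2])/d[2]
def tri(rs):
    A=0;b=0
    for o,d in rs:
        P=np.eye(3)-np.outer(d,d);A=A+P;b=b+P@o
    x=np.linalg.solve(A,b);return x,[np.linalg.norm((np.eye(3)-np.outer(d,d))@(x-o)) for o,d in rs]
def proj(C,P):
    K,D,M=C;W=np.linalg.inv(M)
    p=(W[:3,:3]@np.atleast_2d(P).T).T+W[:3,3]
    q=p*[1,-1,-1]
    return cv2.projectPoints(q,np.zeros(3),np.zeros(3),K,D)[0][:,0]
def snap(name,fn,crop=None,s=1):
    im=snapshot(name)[:,:,::-1].copy();cv2.imwrite(f'pics/{fn}_raw.png',im)
    if crop: x0,y0,x1,y1=crop;im=im[y0:y1,x0:x1]
    if s!=1: im=cv2.resize(im,None,fx=s,fy=s,interpolation=cv2.INTER_CUBIC)
    cv2.imwrite(f'pics/{fn}.png',im)
E
python3 - <<'E'
from h import *
s=read_state();print(s)
a=[snapshot(n)[:,:,::-1] for n in("scene","side")]
for n,i in zip(("scene","side"),a):
    cv2.imwrite(f'pics/{n}0.png',i)
    cv2.imwrite(f'pics/{n}0b.png',cv2.resize(i,(800,500)))
    C=cam(n);print(n,C[2].round(3).tolist(),C[0].round(0).tolist(),C[1])
print(get_calibration("wrist"))
E
```

```text
{'time_s': 0.0, 'joint_pos': array([ 1.09650096e+00,  5.28481573e-01,  1.43389954e+00, -8.23312563e-06,
        1.18139903e+00, -1.78526059e-01]), 'dq': array([ 1.50486376e-05,  1.02876069e-03, -8.32036051e-04,  1.41527580e-03,
        2.73340854e-04,  1.34250113e-04]), 'joint_efforts': array([-1.55434755e-03, -4.40047753e+01, -1.76584393e+01,  6.32114941e-02,
        5.84504195e-02, -1.23763834e-04]), 'position': array([0.18182126, 0.5972007 , 0.22156305]), 'tool_rot': array([-3.14121169e+00,  2.15407356e-03,  1.27503056e+00]), 'contact_force': array([-1.03588598,  0.00720903, -0.43558388]), 'moment': array([ 0.03353168,  0.05484612, -0.04377687]), 'width': 0.08669795517082712}
scene [[0.357, -0.568, 0.741, 1.293], [0.934, 0.202, -0.295, -0.309], [0.018, 0.798, 0.603, 0.703], [0.0, 0.0, 0.0, 1.0]] [[377.0, 0.0, 323.0], [0.0, 377.0, 200.0], [0.0, 0.0, 1.0]] [-0.04380037  0.          0.          0.          0.        ]
side [[-0.995, 0.062, -0.077, 0.457], [-0.098, -0.511, 0.854, 0.983], [0.013, 0.858, 0.514, 0.691], [0.0, 0.0, 0.0, 1.0]] [[424.0, 0.0, 325.0], [0.0, 424.0, 200.0], [0.0, 0.0, 1.0]] [0.00702626 0.         0.         0.         0.        ]
{'camera_matrix': array([[280.58650867,   0.        , 320.57764621],
       [  0.        , 280.58650867, 200.3666886 ],
       [  0.        ,   0.        ,   1.        ]]), 'distortion': array([-0.0033401,  0.       ,  0.       ,  0.       ,  0.       ]), 'hand_eye': array([[ 9.99999730e-01,  7.35162359e-04,  1.57761196e-05,
        -1.39942944e-03],
       [ 7.07942768e-04, -9.56730317e-01, -2.90975256e-01,
        -8.05329874e-02],
       [-1.98820564e-04,  2.90975189e-01, -9.56730579e-01,
        -1.62187108e-01],
       [ 0.00000000e+00,  0.00000000e+00,  0.00000000e+00,
         1.00000000e+00]])}
```

View pics/scene0b.png

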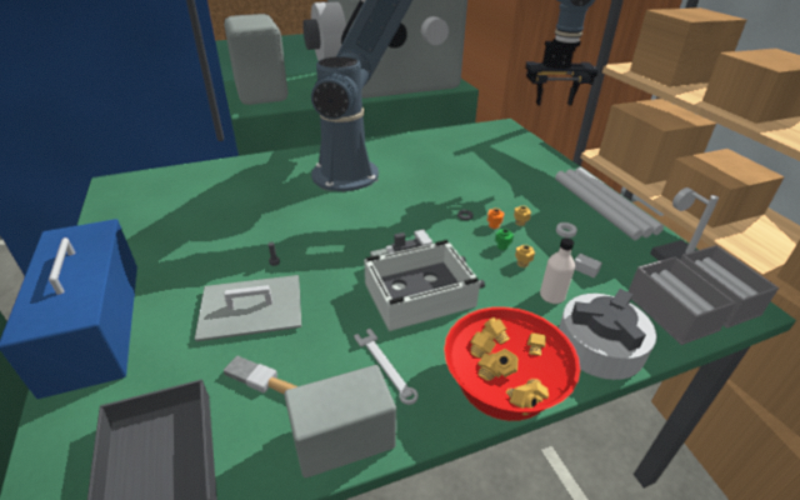

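View pics/side0b.png

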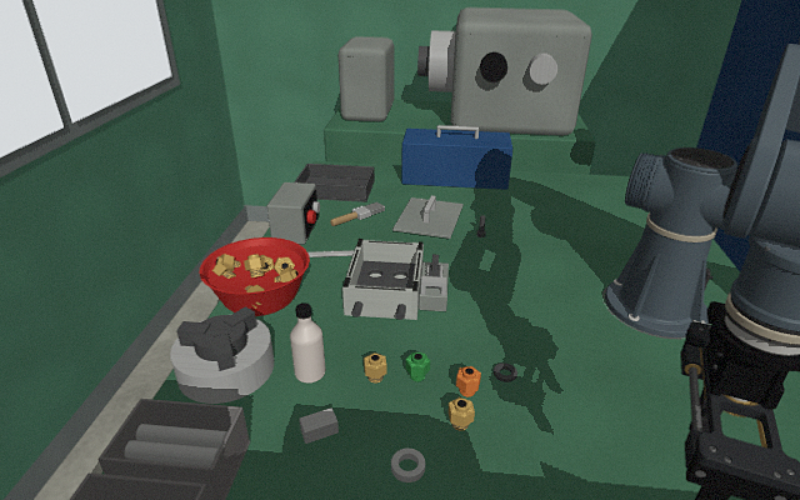

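The scene view shows the pot at about (425,280) with its vent at (410,240), the lid at (248,305), and brass fittings at (523,213) and (525,253). The orange (496,217) and green (504,238) look-alikes stand beside them, and the bowl holds loose clutter.

```bash
python3 - <<'E'
from h import *
S=cam("scene");D=cam("side")
def t(n,a,b):
    x,e=tri([ray(S,np.array(a)/1.25),ray(D,np.array(b)/1.25)]);print(n,x.round(3),np.round(e,3))
t('fitA',(523,207),(461,404));t('fitB',(525,246),(375,357));t('orange',(496,211),(468,371));t('green',(504,232),(418,357))
t('fin',(400,238),(435,258))
t('lidhandle',(248,293),(428,207))
t('bottle cap',(566,243),(304,310))
for n,p in dict(rimL=(365,268),rimNear=(385,308),rimR=(480,275),rimF=(437,240)).items(): print(n,atz(S,np.array(p)/1.25,.07).round(3))
for n,p in dict(l1=(197,338),l2=(302,325),l3=(300,277),l4=(210,285)).items(): print(n,atz(S,np.array(p)/1.25,.016).round(3))
E
```

```text
fitA [0.42  0.377 0.048] [0.001 0.001]
fitB [0.572 0.285 0.049] [0.001 0.001]
orange [0.409 0.3   0.046] [0. 0.]
green [0.498 0.272 0.044] [0. 0.]
fin [0.484 0.001 0.084] [0.002 0.002]
lidhandle [ 0.516 -0.34   0.043] [0.004 0.004]
bottle cap [0.692 0.286 0.142] [0. 0.]
rimL [ 0.547 -0.099  0.07 ]
rimNear [ 0.675 -0.099  0.07 ]
rimR [0.65 0.12 0.07]
rimF [0.505 0.086 0.07 ]
l1 [ 0.578 -0.451  0.016]
l2 [ 0.612 -0.253  0.016]
l3 [ 0.464 -0.228  0.016]
l4 [ 0.425 -0.419  0.016]
```

Call:
{"op": "move_arm", "data": {"increments": [[[1, 24, -30, 8, 0, 0, 0.03], [1, 24, -30, 8, 0, 0, 0.03], [1, 24, -30, 8, 0, 0, 0.03], [1, 24, -30, 8, 0, 0, 0.03], [1, 24, -30, 8, 0, 0, 0.03], [1, 24, -30, 8, 0, 0, 0.03], [1, 24, -30, 8, 0, 0, 0.03], [1, 24, -30, 8, 0, 0, 0.03], [1, 24, -30, 8, 0, 0, 0.03], [1, 24, -30, 8, 0, 0, 0.03], [1, 0, 0, 0, 0, 0, 0]]]}}

```text
time_s: 1.02
position: [0.4254, 0.2823, 0.2992]
tool_rot: [-3.137, 0.011, 1.6]
contact_force: [0.1, 0.9, -0.4]
width: 0.087
```

```bash
python3 - <<'E'
from h import *
s=read_state();print(s['position'],s['tool_rot'],s['time_s'])
snap("wrist","w1");np.save('pics/w1.npy',cam("wrist",s)[2])
E
```

```text
[0.4254492  0.28231463 0.29919816] [-3.13739558  0.01084683  1.59973538] 1.0167
```

Call:
{"op": "move_arm", "data": {"increments": [[[0.5, 12, -30, -2, 0, 0, 0], [0.5, 12, -30, -2, 0, 0, 0], [0.5, 12, -30, -2, 0, 0, 0], [0.5, 12, -30, -2, 0, 0, 0], [0.5, 12, -30, -2, 0, 0, 0], [0.5, 12, -30, -2, 0, 0, 0], [0.5, 12, -30, -2, 0, 0, 0], [0.5, 12, -30, -2, 0, 0, 0], [0.5, 12, -30, -2, 0, 0, 0], [0.5, 0, 0, 0, 0, 0, 0]]]}}

```text
time_s: 1.9
position: [0.526, 0.0142, 0.2744]
tool_rot: [-3.122, 0.001, 1.611]
contact_force: [-0.3, 0.1, -0.4]
width: 0.0443
```

```bash
python3 - <<'E'
from h import *
s=read_state();print(s['position'],s['tool_rot'],s['time_s'])
snap("wrist","w2");np.save('pics/w2.npy',cam("wrist",s)[2])
E
```

```text
[0.52604217 0.01416843 0.27439537] [-3.12150009e+00  1.13011247e-03  1.61087476e+00] 1.9
```

View pics/w1.png

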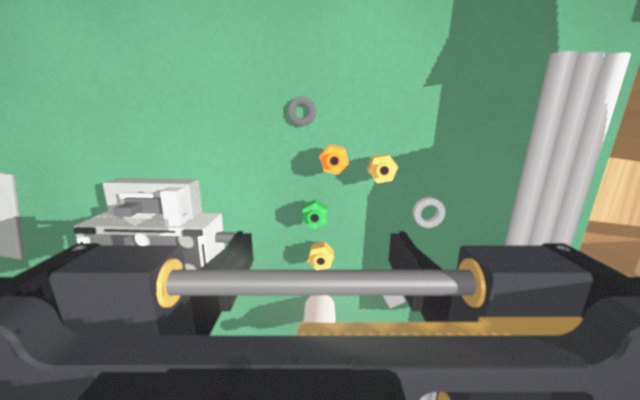

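View pics/w2.png

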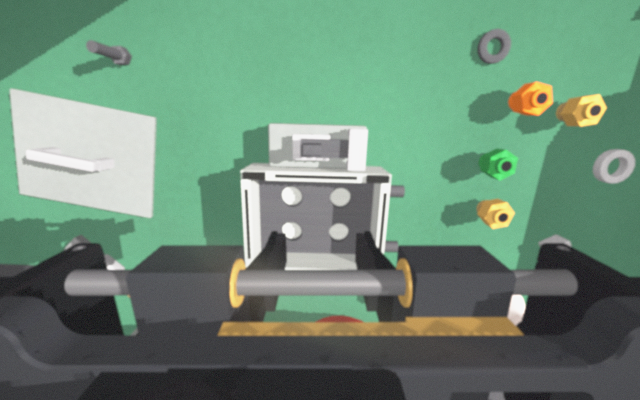

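w1 shows the brass fittings at (383,170) and (320,256), with the orange one at (334,160) and the green one at (315,214). w2 shows the pot rim at (243..388,170), the vent at (318,147), the sockets at (292,196), (340,197), (292,231) and (339,231), and the lid at (85,153). There are only two brass fittings on the bench.

```bash
python3 - <<'E'
from h import *
a=cv2.imread('pics/w1.png')[140:280,290:410];b=cv2.imread('pics/w2.png')
A=cv2.resize(a,None,fx=3,fy=3,interpolation=cv2.INTER_CUBIC)[:420,:360]
P=cv2.resize(b[115:255,230:410],None,fx=4,fy=4,interpolation=cv2.INTER_CUBIC)[:560]
F=np.zeros((560,80,3),np.uint8)
cv2.imwrite('pics/pot2.png',P)
c=cv2.resize(b[85:235,470:620],None,fx=2.8,fy=2.8,interpolation=cv2.INTER_CUBIC)
cv2.imwrite('pics/fit.png',np.hstack([A,c[:420,:420]]))
E
```

```text
(no output)
```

View pics/pot2.png

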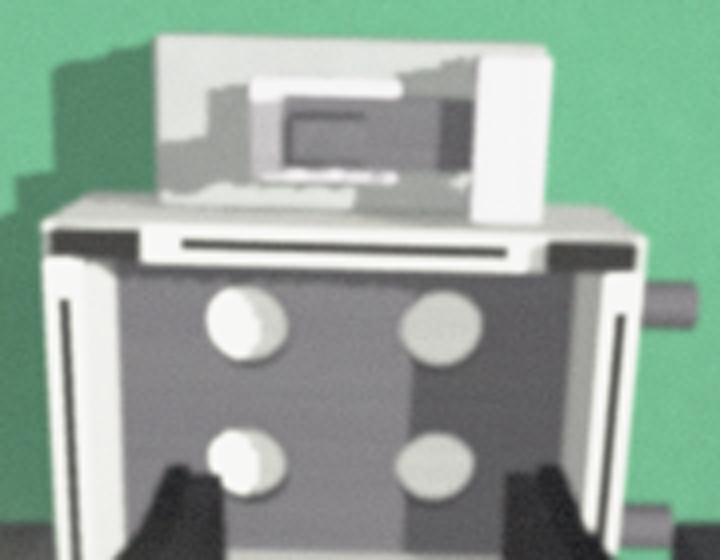

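View pics/fit.png

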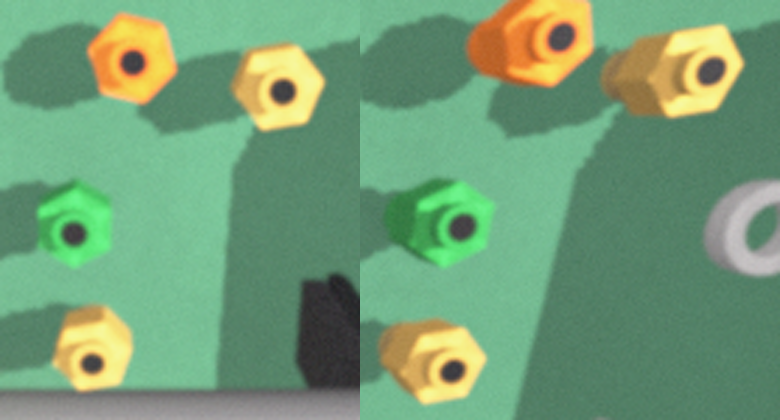

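```bash
cat >> h.py <<'E'
def C2(n): 
    c=get_calibration("wrist");return np.array(c["camera_matrix"]),np.array(c["distortion"],float),np.load(f'pics/{n}.npy')
E
python3 - <<'E'
from h import *
w1=C2('w1');w2=C2('w2');S=cam('scene')
f=lambda p:(p[0]/3+290-1/3,p[1]/3+140-1/3)
g=lambda p:((p[0]-360)/2.8+470-.3,p[1]/2.8+85-.3)
h=lambda p:(p[0]/4+230-.375,p[1]/4+115-.375)
for n,a,b,vs in (('A',(283,91),(711,70),[(325,82),(302,127),(255,131),(232,88),(258,50),(303,44)]),('B',(92,363),(452,371),[(133,348),(122,385),(83,392)])):
    x,e=tri([ray(w1,f(a)),ray(w2,g(b))]);print(n,x.round(4),np.round(e,4))
    V=np.array([atz(w1,f(v),.04) for v in vs])
    c=atz(w1,f(a),.048)[:2]
    an=np.degrees(np.arctan2(*(V[:,:2]-c).T[::-1]));r=np.linalg.norm(V[:,:2]-c,axis=1)
    print(c.round(4),an.round(1),(r*1e3).round(1),((an-30)%60).round(1))
for n,p in dict(cl=(43,228),cr=(645,238)).items(): print(n,atz(w2,h(p),.07).round(4))
for i,p in enumerate([(247,325),(441,328),(246,463),(435,466)]): print(i,atz(w2,h(p),.02).round(4))
for n,p in dict(fTL=(285,110),fBL=(285,165),gateNL=(480,55),gateNLb=(472,220),gateR=(548,60)).items(): print(n,atz(w2,h(p),.072).round(4))
E
```

```text
A [0.4191 0.3726 0.0486] [0.0001 0.0001]
[0.4191 0.3727] [  99.6   33.8  -25.2  -88.4 -146.3  157. ] [22.8 23.7 24.9 24.1 22.6 24.4] [9.6 3.8 4.8 1.6 3.7 7. ]
B [0.5733 0.2823 0.048 ] [0.0004 0.0004]
[0.5728 0.2822] [104.1  44.4 -11.2] [23.2 24.7 23.3] [14.1 14.4 18.8]
cl [ 0.517 -0.094  0.07 ]
cr [0.5125 0.1057 0.07  ]
0 [ 0.5611 -0.0309  0.02  ]
1 [0.5593 0.0438 0.02  ]
2 [ 0.6181 -0.0307  0.02  ]
3 [0.6164 0.0448 0.02  ]
fTL [ 0.4753 -0.0145  0.072 ]
fBL [ 0.4928 -0.0141  0.072 ]
gateNL [0.4558 0.0468 0.072 ]
gateNLb [0.5084 0.0477 0.072 ]
gateR [0.4565 0.0684 0.072 ]
```

```bash
cat >> h.py <<'E'
def go(p,yaw):
    s=read_state();d=(np.array(p)-s['position'])*1e3
    r=(R.from_euler('xyz',[np.pi,0,yaw])*R.from_euler('xyz',s['tool_rot']).inv()).as_rotvec()
    print('d',d.round(1),'rv',r.round(3),'F',s['contact_force'].round(1),'t',s['time_s'],'w',round(s['width'],4))
E
python3 -c "
from h import *
go((.483,.001,.13),1.594)"
```

```text
d [ -41.4  -15.7 -144.2] rv [-0.001 -0.023 -0.017] F [-0.2  0.5 -0.3] t 1.95 w 0.0439
```

Call:
{"op": "move_arm", "data": {"increments": [[[0.5, -8, -3, -29, 0, -0.005, -0.004], [0.5, -8, -3, -29, 0, -0.005, -0.004], [0.5, -8, -3, -29, 0, -0.005, -0.004], [0.5, -8, -3, -29, 0, -0.005, -0.004], [0.5, -8, -3, -29, 0, -0.003, 0], [0.5, 0, 0, 0, 0, 0, 0]]]}}

```text
time_s: 2.45
position: [0.4802, 0.0124, 0.1264]
tool_rot: [3.137, -0.006, 1.6]
contact_force: [-1.1, 0.9, -0.5]
width: 0.0432
```

```bash
python3 -c "
from h import *
s=read_state()
snap('scene','s2',(280,160,420,260),4)
go((.483,.001,.072),1.594)"
```

```text
d [  0.4 -11.3 -56.4] rv [-0.006  0.009 -0.006] F [-0.5 -0.2  0. ] t 2.5 w 0.0435
```

View pics/s2.png

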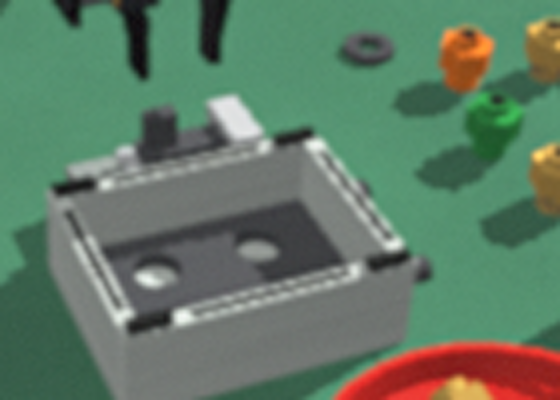

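The crop shows the fin top at about (160,112) in the crop, which is full-frame (320,188), and the gripper is above it.

```bash
python3 -c "
from h import *
S=cam('scene')
print(atz(S,(279.6+160/4,159.6+112/4),.092).round(4))
go((.483,.001,.072),1.594)"
```

```text
[0.4851 0.0012 0.092 ]
d [  0.4 -11.3 -56.4] rv [-0.006  0.009 -0.006] F [-0.5 -0.2  0. ] t 2.5 w 0.0435
```

Call:
{"op": "move_arm", "data": {"increments": [[[0.5, 1, -11, -10, 0, 0, 0], [0.5, 0, -2, -20, 0, 0, 0], [0.5, 0, -1, -20, 0, 0, 0], [0.5, 0, 0, -5, 0, 0, 0], [0.5, 0, 0, 0, 0, 0, 0]]]}}

```text
time_s: 2.92
position: [0.4933, -0.0014, 0.0777]
tool_rot: [3.113, -0.001, 1.606]
contact_force: [-0.7, -0.2, 0.4]
width: 0.0439
```

```bash
python3 -c "
from h import *
go((.483,.001,.072),1.594)"
```

```text
d [-10.3   2.4  -5.7] rv [-0.002  0.028 -0.012] F [-0.7 -0.2  0.4] t 2.9167 w 0.0439
```

Call:
{"op": "move_arm", "data": {"increments": [[[0.5, -9, 2, -6, 0, 0.028, -0.01], [0.5, -2, 0, -2, 0, 0.004, 0], [0.5, 0, 0, 0, 0, 0, 0]]]}}

```text
time_s: 3.17
position: [0.4848, 0.0003, 0.072]
tool_rot: [-3.141, -0.0, 1.596]
contact_force: [0.3, 0.3, 0.1]
width: 0.0436
```

```bash
python3 -c "
from h import *
go((.484,.001,.072),1.594)"
```

```text
d [-0.8  0.7  0. ] rv [-0.    -0.    -0.002] F [0.3 0.3 0.1] t 3.1667 w 0.0436
```

Close on the fin.

Call:
{"op": "move_arm", "data": {"increments": [[[0.1, 0, 0, 0, 0, 0, 0], [0.1, 0, 0, 0, 0, 0, 0], [0.1, 0, 0, 0, 0, 0, 0], [0.1, 0, 0, 0, 0, 0, 0]]]}}

```text
time_s: 3.5
position: [0.4861, 0.0003, 0.074]
tool_rot: [3.138, 0.001, 1.596]
contact_force: [-0.2, 5.7, -4.2]
width: 0.0245
```

Call:
{"op": "move_arm", "data": {"increments": [[[0.1, 0, 0, -2, 0, 0, 0], [0.1, 0, -6, -1, 0, 0, 0], [0.1, 0, -6, 0, 0, 0, 0], [0.1, 0, -6, 0, 0, 0, 0], [0.1, 0, -6, 0, 0, 0, 0], [0.1, 0, -3, 0, 0, 0, 0]]]}}

```text
time_s: 4.0
position: [0.486, -0.0189, 0.0759]
tool_rot: [3.135, -0.014, 1.584]
contact_force: [3.2, 18.5, 8.0]
width: 0.024
```

Call:
{"op": "move_arm", "data": {"increments": [[[0.1, 0, 1, 4, 0, 0.01, 0], [0.1, 0, 1, 6, 0, 0, 0], [0.1, 0, 0, 4, 0, 0, 0], [0.45, 0, 0, 0, 0, 0, 0], [0.5, 0, 0, 0, 0, 0, 0], [0.5, 0, 0, 0, 0, 0, 0], [0.5, 0, 0, 8, 0, 0, 0]]]}}

```text
time_s: 4.58
position: [0.4836, -0.0155, 0.0951]
tool_rot: [-3.133, -0.016, 1.585]
contact_force: [0.3, -0.2, 0.5]
width: 0.0401
```

```bash
python3 -c "
from h import *
go((.484,-.019,.16),1.594)"
```

```text
d [ 0.4 -3.5 64.9] rv [-0.016 -0.009  0.009] F [ 0.3 -0.2  0.5] t 4.5833 w 0.0401
```

Call:
{"op": "move_arm", "data": {"increments": [[[0.5, 0, 0, 35, -0.016, -0.009, 0.009], [0.5, 0, 0, 38, 0, 0, 0], [0.5, 3, 4, 38, 0, 0, 0], [0.5, 3, 6, 20, 0, 0, 0], [0.5, 0, 0, 0, 0, 0, 0]]]}}

```text
time_s: 5.0
position: [0.4884, -0.0055, 0.2352]
tool_rot: [3.141, 0.0, 1.592]
contact_force: [0.8, -0.3, -0.3]
width: 0.0435
```

```bash
python3 - <<'E'
from h import *
s=read_state();snap('wrist','w3');np.save('pics/w3.npy',cam('wrist',s)[2])
go((.573,.2825,.15),np.radians(75.5))
im=cv2.imread('pics/w3.png');cv2.imwrite('pics/w3b.png',cv2.resize(im[80:280,200:440],None,fx=3,fy=3,interpolation=cv2.INTER_CUBIC))
S=cam('scene')
for p in [(157,275),(258,250)]: print(atz(S,(279.6+p[0]/4,159.6+p[1]/4),.02).round(4))
E
```

```text
d [ 85.3 288.3 -83.9] rv [ 0.    -0.001 -0.274] F [-0.2  0.2 -0.5] t 5.05 w 0.0436
[ 0.5698 -0.0318  0.02  ]
[0.569  0.0437 0.02  ]
```

View pics/w3b.png

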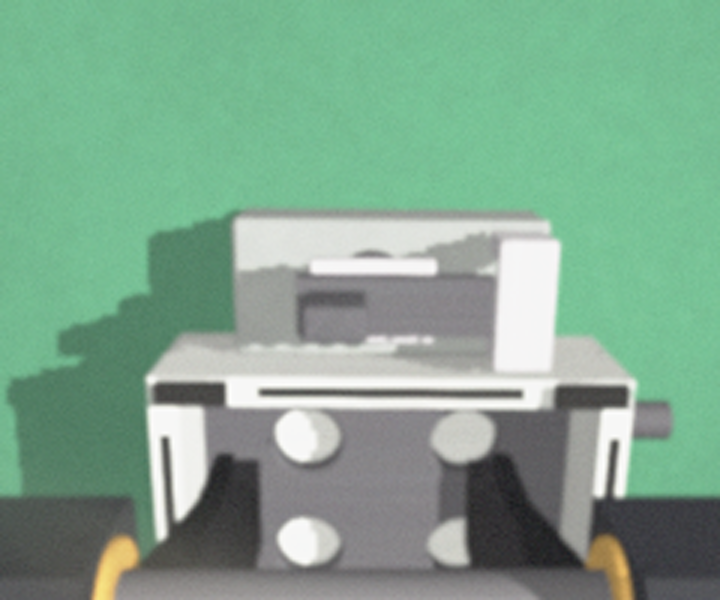

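The keeper is back and the fin is at crop (333,315). The sockets are at crop (308,437), (463,437) and (309,542).

```bash
python3 - <<'E'
from h import *
from scipy.optimize import least_squares
w2=C2('w2');w3=C2('w3');S=cam('scene')
h=lambda p:(p[0]/4+230-.375,p[1]/4+115-.375)
k=lambda p:(p[0]/3+200-.33,p[1]/3+80-.33)
soc=[(-29,-38),(-29,38),(29,-38),(29,38)]
obs=[]
for i,p in enumerate([(247,325),(441,328),(246,463),(435,466)]): obs.append((w2,h(p),(*soc[i],20)))
for i,p in enumerate([(308,437),(463,437),(309,542)]): obs.append((w3,k(p),(*soc[i],20)))
obs+=[(w2,h((43,228)),(-77,-100,70)),(w2,h((645,238)),(-77,100,70)),(w3,k((148,378)),(-77,-100,70)),(w3,k((635,380)),(-77,100,70))]
s=lambda p:(279.6+p[0]/4,159.6+p[1]/4)
obs+=[(S,s((157,275)),(-29,-38,20)),(S,s((258,250)),(-29,38,20)),(S,s((48,190)),(-77,-100,70)),(S,s((125,325)),(77,-100,70)),(S,s((410,258)),(77,100,70)),(S,s((312,137)),(-77,100,70))]
def W(q,P):
    P=np.array(P)/1e3;c,n=np.cos(q[2]),np.sin(q[2]);return np.array([q[0]+c*P[0]-n*P[1],q[1]+n*P[0]+c*P[1],P[2]+q[3]])
def res(q): return np.concatenate([proj(C,W(q,P))[0]-p for C,p,P in obs])
r=least_squares(res,[.59,.007,.023,0],loss='soft_l1');print(r.x.round(4));print(res(r.x).reshape(-1,2).round(1).tolist())
for i in soc: print(W(r.x,(*i,20)).round(4))
print('fin0',W(r.x,(-108,-24,104)).round(4))
E
```

```text
[ 0.5908  0.0069  0.0146 -0.0028]
[[-0.2, 0.3], [0.2, 0.7], [0.2, 0.7], [0.1, 1.0], [0.2, 0.3], [0.7, 0.6], [0.4, 0.9], [0.3, -1.7], [-0.5, -0.5], [0.4, -1.1], [-0.2, -0.9], [-0.9, -1.0], [-0.9, -1.0], [-1.1, 0.8], [-0.8, 4.1], [0.8, 1.6], [-0.7, -1.1]]
[ 0.5623 -0.0315  0.0172]
[0.5612 0.0445 0.0172]
[ 0.6203 -0.0307  0.0172]
[0.6192 0.0453 0.0172]
fin0 [ 0.4831 -0.0187  0.1012]
```

Call:
{"op": "move_arm", "data": {"increments": [[[0.7, 9, 31, 0, 0, 0, -0.03], [0.7, 9, 31, 0, 0, 0, -0.03], [0.7, 9, 31, 0, 0, 0, -0.03], [0.7, 9, 31, 0, 0, 0, -0.03], [0.7, 9, 31, 0, 0, 0, -0.03], [0.7, 9, 31, -5, 0, 0, -0.03], [0.7, 9, 31, -20, 0, 0, -0.03], [0.7, 9, 31, -20, 0, 0, -0.03], [0.7, 9, 26, -20, 0, 0, -0.03], [0.7, 3, 10, -10, 0, 0, 0], [0.7, 0, 0, 0, 0, 0, 0]]]}}

```text
time_s: 5.97
position: [0.5659, 0.2851, 0.1468]
tool_rot: [-3.128, 0.009, 1.3]
contact_force: [-0.8, 0.0, 0.0]
width: 0.0609
```

```bash
python3 - <<'E'
from h import *
go((.573,.2825,.15),np.radians(75.5))
E
```

```text
d [ 7.1 -2.6  3.2] rv [ 0.006 -0.016  0.018] F [-0.8  0.   0. ] t 5.9667 w 0.0609
```

Call:
{"op": "move_arm", "data": {"increments": [[[0.7, 7, -3, -28, 0.006, -0.016, 0.018], [0.7, 0, 0, -30, 0, 0, 0], [0.7, 0, 0, -30, 0, 0, 0], [0.7, 0, 0, 0, 0, 0, 0]]]}}

```text
time_s: 6.3
position: [0.5714, 0.2779, 0.0567]
tool_rot: [-3.141, 0.003, 1.323]
contact_force: [-0.5, 0.2, 0.0]
width: 0.0607
```

```bash
python3 - <<'E'
from h import *
go((.573,.2825,.017),np.radians(75.5))
E
```

```text
d [  1.6   4.6 -39.7] rv [ 0.002 -0.001 -0.005] F [-0.5  0.2  0. ] t 6.3 w 0.0607
```

Call:
{"op": "move_arm", "data": {"increments": [[[0.7, 2, 5, -15, 0, 0, -0.005], [0.7, 0, 0, -15, 0, 0, 0], [0.7, 0, 0, -8, 0, 0, 0], [0.7, 0, 0, -1, 0, 0, 0], [0.7, 0, 0, 0, 0, 0, 0]]]}}

```text
time_s: 6.72
position: [0.5739, 0.2765, 0.0215]
tool_rot: [-3.141, 0.005, 1.314]
contact_force: [-0.3, 0.2, -0.7]
width: 0.0608
```

```bash
python3 - <<'E'
from h import *
go((.573,.2825,.017),np.radians(75.5))
E
```

```text
d [-0.9  6.  -4.5] rv [ 0.005 -0.002  0.004] F [-0.3  0.2 -0.7] t 6.7167 w 0.0608
```

Call:
{"op": "move_arm", "data": {"increments": [[[0.7, 0, 6, -4, 0.004, 0, 0], [0.7, 0, 0, -1, 0, 0, 0], [0.4, 0, 0, 0, 0, 0, 0], [0.3, 0, 0, 0, 0, 0, 0], [0.3, 0, 0, 0, 0, 0, 0], [0.3, 0, 0, 0, 0, 0, 0]]]}}

```text
time_s: 7.22
position: [0.5771, 0.2833, 0.022]
tool_rot: [3.136, -0.003, 1.314]
contact_force: [0.1, -1.1, 0.1]
width: 0.0418
```

```bash
python3 - <<'E'
from h import *
go((.573,.2825,.017),np.radians(75.5))
E
```

```text
d [-4.1 -0.8 -5. ] rv [-0.002  0.006  0.004] F [ 0.1 -1.1  0.1] t 7.2167 w 0.0418
```

Call:
{"op": "move_arm", "data": {"increments": [[[0.3, 0, 0, 0, 0, 0, 0], [0.3, 0, 0, 0, 0, 0, 0], [0.3, 0, 0, 0, 0, 0, 0]]]}}

```text
time_s: 7.47
position: [0.5772, 0.2833, 0.0222]
tool_rot: [3.136, -0.003, 1.314]
contact_force: [0.3, 0.3, -0.9]
width: 0.0381
```

```bash
python3 - <<'E'
from h import *
s=read_state();snap('wrist','w4');np.save('pics/w4.npy',cam('wrist',s)[2])
snap('scene','s4',(370,150,470,225),4);snap('side','d4',(240,240,340,315),4)
a=cv2.imread('pics/s4.png');b=cv2.imread('pics/d4.png');cv2.imwrite('pics/sd4.png',np.hstack([a,b]))
go((.573,.2825,.017),np.radians(75.5))
E
```

```text
d [-4.1 -0.8 -5.2] rv [-0.002  0.006  0.004] F [-0.3 -0.3 -1.1] t 7.6167 w 0.0379
```

View pics/sd4.png

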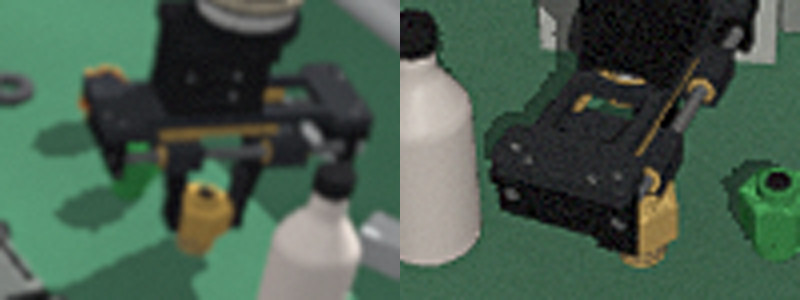

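Side by side, the scene crop shows the fitting held by its flats with its top hole at about (207,190). The side crop shows it at (655,215).

```bash
python3 - <<'E'
from h import *
print(atz(cam('scene'),(369.6+207/4,149.6+190/4),.048))
print(proj(cam('scene'),[(.573,.2825,.048),(.577,.2815,.048)])*4-[369.6*4,149.6*4])
E
```

```text
[0.57198878 0.28868452 0.048     ]
[[200.57497501 192.46246547]
 [202.3892008  195.82117872]]
```

Call:
{"op": "move_arm", "data": {"increments": [[[0.3, 0, 0, 20, 0, 0, 0], [0.3, 0, 0, 35, 0, 0, 0], [0.3, 0, 0, 35, 0, 0, 0], [0.3, 3, -20, 20, 0, 0, 0.03], [0.3, 5, -30, 10, 0, 0, 0.03], [0.3, 5, -30, 0, 0, 0, 0.03], [0.3, 5, -30, 0, 0, 0, 0.03], [0.3, 5, -30, 0, 0, 0, 0.03], [0.3, 5, -30, 0, 0, 0, 0.03], [0.3, 5, -30, 0, 0, 0, 0.03], [0.3, 5, -20, 0, 0, 0, 0.03], [0.3, 0, 0, 0, 0, 0, 0]]]}}

```text
time_s: 8.62
position: [0.6077, 0.0555, 0.1412]
tool_rot: [-3.135, 0.003, 1.573]
contact_force: [0.3, 0.6, -2.0]
width: 0.0377
```

```bash
python3 - <<'E'
from h import *
# pot yaw ~0.018; sockets 3
go((.6192+.0037,.0453,.09),1.59)
E
```

```text
d [ 15.2 -10.2 -51.2] rv [ 0.003 -0.007  0.017] F [ 0.3  0.6 -2. ] t 8.6167 w 0.0377
```

Call:
{"op": "move_arm", "data": {"increments": [[[0.3, 13, -10, -10, 0.003, -0.007, 0.017], [0.3, 3, -1, -20, 0, 0, 0], [0.3, 0, 0, -15, 0, 0, 0], [0.3, 0, 0, -10, 0, 0, 0], [0.3, 0, 0, 0, 0, 0, 0]]]}}

```text
time_s: 9.03
position: [0.6225, 0.0432, 0.083]
tool_rot: [-3.139, -0.002, 1.585]
contact_force: [-1.1, 0.3, -2.7]
width: 0.0376
```

```bash
python3 - <<'E'
from h import *
go((.6192+.0037,.0453,.05),1.59)
E
```

```text
d [  0.4   2.1 -33. ] rv [-0.002 -0.003  0.005] F [-1.1  0.3 -2.7] t 9.0333 w 0.0376
```

Call:
{"op": "move_arm", "data": {"increments": [[[0.3, 0, 2, -10, -0.002, -0.003, 0.005], [0.3, 0, 0, -10, 0, 0, 0], [0.3, 0, 0, -10, 0, 0, 0], [0.3, 0, 0, -3, 0, 0, 0], [0.3, 0, 0, 0, 0, 0, 0]]]}}

```text
time_s: 9.45
position: [0.6216, 0.0479, 0.0471]
tool_rot: [-3.141, -0.0, 1.593]
contact_force: [-0.3, -0.3, -2.9]
width: 0.0381
```

```bash
python3 - <<'E'
from h import *
go((.6192+.0037,.0453,.03),1.59)
snap('side','d5',(250,180,370,270),4);snap('scene','s5',(280,160,400,250),4)
a=cv2.imread('pics/s5.png');b=cv2.imread('pics/d5.png');cv2.imwrite('pics/sd5.png',cv2.resize(np.hstack([a,b]),(800,300)))
E
```

```text
d [  1.3  -2.6 -17.1] rv [-0.    -0.001 -0.003] F [-0.3 -0.3 -2.9] t 9.45 w 0.0381
```

View pics/sd5.png

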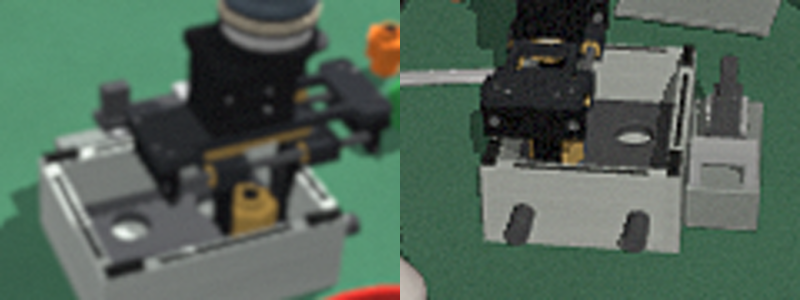

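The view shows the fitting just above the plate in the +x,+y socket area, upright. I'll lower it while watching the force.

Call:
{"op": "move_arm", "data": {"increments": [[[0.3, 1, -3, 0, 0, 0, 0], [0.3, 0, 0, -4, 0, 0, 0], [0.3, 0, 0, -4, 0, 0, 0], [0.3, 0, 0, 0, 0, 0, 0]]]}}

```text
time_s: 9.88
position: [0.6246, 0.0443, 0.0413]
tool_rot: [3.137, 0.0, 1.592]
contact_force: [-0.5, 0.6, -3.1]
width: 0.0378
```

Call:
{"op": "move_arm", "data": {"increments": [[[0.3, 0, 0, -4, 0, 0, 0], [0.3, 0, 0, -3, 0, 0, 0], [0.3, 0, 0, 0, 0, 0, 0]]]}}

```text
time_s: 10.13
position: [0.6243, 0.0445, 0.0338]
tool_rot: [3.138, -0.0, 1.592]
contact_force: [-0.6, 0.5, -2.2]
width: 0.038
```

It went in with the foot below the plate top. Lower it fully and release.

Call:
{"op": "move_arm", "data": {"increments": [[[0.3, 0, 0, -3, 0, 0, 0], [0.3, 0, 0, -2, 0, 0, 0], [0.3, 0, 0, 0, 0, 0, 0], [0.55, 0, 0, 0, 0, 0, 0], [0.6, 0, 0, 0, 0, 0, 0], [0.6, 0, 0, 0, 0, 0, 0], [0.6, 0, 0, 0, 0, 0, 0]]]}}

```text
time_s: 10.72
position: [0.6268, 0.0439, 0.0314]
tool_rot: [3.132, 0.001, 1.592]
contact_force: [0.6, 0.1, -0.8]
width: 0.0507
```

```bash
python3 - <<'E'
from h import *
go((.624,.0445,.15),1.59)
E
```

```text
d [ -2.8   0.6 118.6] rv [ 0.001  0.009 -0.002] F [ 0.6  0.1 -0.8] t 10.7167 w 0.0507
```

Call:
{"op": "move_arm", "data": {"increments": [[[0.6, -2, 0, 10, 0, 0.005, 0], [0.6, -1, 0, 15, 0, 0, 0], [0.6, 0, 0, 30, 0, 0, 0], [0.6, 0, 0, 35, 0, 0, 0], [0.65, 0, 0, 30, 0, 0, 0], [0.65, -15, 25, 10, 0, 0, 0.05], [0.65, -20, 32, 0, 0, 0, 0.06], [0.65, -20, 32, 0, 0, 0, 0.06], [0.65, -20, 32, 0, 0, 0, 0.06], [0.65, -20, 32, 0, 0, 0, 0.06], [0.65, -20, 32, 0, 0, 0, 0.06], [0.65, -20, 32, 0, 0, 0, 0.06]]]}}

```text
time_s: 11.72
position: [0.491, 0.2599, 0.1775]
tool_rot: [3.119, 0.007, 2.006]
contact_force: [1.3, 0.5, -0.1]
width: 0.0565
```

```bash
python3 - <<'E'
from h import *
go((.4191,.3726,.14),np.radians(125))
E
```

```text
d [-71.9 112.7 -37.5] rv [-0.005  0.023  0.176] F [ 1.3  0.5 -0.1] t 11.7167 w 0.0565
```

Call:
{"op": "move_arm", "data": {"increments": [[[0.68, -20, 32, -5, 0, 0.01, 0.05], [0.68, -20, 32, -5, 0, 0.01, 0.05], [0.68, -18, 28, -10, 0, 0, 0.05], [0.68, -6, 10, -10, 0, 0, 0.02], [0.68, 0, 0, 0, 0, 0, 0]]]}}

```text
time_s: 12.13
position: [0.4193, 0.3722, 0.1525]
tool_rot: [3.13, -0.004, 2.194]
contact_force: [0.1, -0.6, -0.7]
width: 0.059
```

```bash
python3 - <<'E'
from h import *
go((.4191,.3726,.10),np.radians(125))
E
```

```text
d [ -0.2   0.4 -52.5] rv [-0.009  0.007 -0.012] F [ 0.1 -0.6 -0.7] t 12.1333 w 0.059
```

Call:
{"op": "move_arm", "data": {"increments": [[[0.68, 0, 0, -25, -0.009, 0.007, -0.01], [0.68, 0, 0, -25, 0, 0, 0], [0.68, 0, 0, -25, 0, 0, 0], [0.68, 0, 0, -10, 0, 0, 0], [0.68, 0, 0, 0, 0, 0, 0]]]}}

```text
time_s: 12.55
position: [0.4233, 0.3729, 0.071]
tool_rot: [3.131, 0.003, 2.184]
contact_force: [0.6, -0.7, 0.3]
width: 0.0594
```

```bash
python3 - <<'E'
from h import *
go((.4191,.3726,.018),np.radians(125))
E
```

```text
d [ -4.2  -0.3 -53. ] rv [-0.004  0.01  -0.002] F [ 0.6 -0.7  0.3] t 12.55 w 0.0594
```

Call:
{"op": "move_arm", "data": {"increments": [[[0.68, -4, 0, -10, -0.004, 0.01, 0], [0.68, 0, 0, -15, 0, 0, 0], [0.68, 0, 0, -15, 0, 0, 0], [0.68, 0, 0, -8, 0, 0, 0], [0.68, 0, 0, 0, 0, 0, 0]]]}}

```text
time_s: 12.97
position: [0.4243, 0.3726, 0.0259]
tool_rot: [3.134, 0.001, 2.179]
contact_force: [-0.0, 0.3, 0.2]
width: 0.0591
```

```bash
python3 - <<'E'
from h import *
go((.4191,.3726,.018),np.radians(125))
E
```

```text
d [-5.2 -0.  -7.9] rv [-0.004  0.007  0.002] F [-0.   0.3  0.2] t 12.9667 w 0.0591
```

Call:
{"op": "move_arm", "data": {"increments": [[[0.68, -6, 0, -5, -0.004, 0.007, 0], [0.68, -1, 0, -4, 0, 0, 0], [0.68, 0, 0, -1, 0, 0, 0], [0.3, 0, 0, 0, 0, 0, 0], [0.3, 0, 0, 0, 0, 0, 0], [0.3, 0, 0, 0, 0, 0, 0], [0.3, 0, 0, 0, 0, 0, 0], [0.3, 0, 0, 0, 0, 0, 0]]]}}

```text
time_s: 13.63
position: [0.4187, 0.3735, 0.0187]
tool_rot: [3.137, 0.001, 2.179]
contact_force: [1.1, 0.2, -2.1]
width: 0.0385
```

```bash
python3 - <<'E'
from h import *
go((.4191,.3726,.018),np.radians(125))
E
```

```text
d [ 0.4 -0.9 -0.7] rv [-0.002  0.004  0.003] F [ 1.1  0.2 -2.1] t 13.6333 w 0.0385
```

Call:
{"op": "move_arm", "data": {"increments": [[[0.3, 0, 0, 20, 0, 0, 0], [0.3, 0, 0, 35, 0, 0, 0], [0.3, 0, 0, 40, 0, 0, 0], [0.3, 0, -5, 40, 0, 0, 0], [0.3, 17, -34, 20, 0, 0, -0.05], [0.3, 17, -34, 0, 0, 0, -0.05], [0.3, 17, -34, 0, 0, 0, -0.05], [0.3, 17, -34, 0, 0, 0, -0.05], [0.3, 17, -34, 0, 0, 0, -0.05], [0.3, 17, -34, 0, 0, 0, -0.05], [0.3, 17, -34, 0, 0, 0, -0.05], [0.3, 17, -34, 0, 0, 0, -0.05]]]}}

```text
time_s: 14.63
position: [0.5488, 0.0912, 0.1783]
tool_rot: [-3.14, -0.003, 1.775]
contact_force: [1.0, 0.1, -2.8]
width: 0.039
```

```bash
python3 - <<'E'
from h import *
go((.6205,-.0307,.15),1.59)
E
```

```text
d [  71.7 -121.9  -28.3] rv [-0.003 -0.002 -0.185] F [ 1.   0.1 -2.8] t 14.6333 w 0.039
```

Call:
{"op": "move_arm", "data": {"increments": [[[0.3, 18, -32, -5, 0, 0, -0.05], [0.3, 18, -32, -5, 0, 0, -0.05], [0.3, 18, -32, -10, 0, 0, -0.05], [0.3, 12, -15, -10, 0, 0, -0.03], [0.3, 0, 0, 0, 0, 0, 0]]]}}

```text
time_s: 15.05
position: [0.6196, -0.0345, 0.1464]
tool_rot: [3.14, -0.0, 1.576]
contact_force: [-0.5, 0.3, -3.6]
width: 0.0386
```

```bash
python3 - <<'E'
from h import *
go((.6205,-.0307,.06),1.59)
E
```

```text
d [  0.9   3.8 -86.4] rv [-0.     0.002  0.014] F [-0.5  0.3 -3.6] t 15.05 w 0.0386
```

Call:
{"op": "move_arm", "data": {"increments": [[[0.3, 1, 4, -20, 0, 0, 0.014], [0.3, 0, 0, -20, 0, 0, 0], [0.3, 0, 0, -20, 0, 0, 0], [0.3, 0, 0, -20, 0, 0, 0], [0.3, 0, 0, -8, 0, 0, 0], [0.3, 0, 0, 0, 0, 0, 0]]]}}

```text
time_s: 15.55
position: [0.6178, -0.03, 0.0544]
tool_rot: [-3.139, -0.003, 1.589]
contact_force: [-0.2, 0.4, -2.2]
width: 0.0389
```

```bash
python3 - <<'E'
from h import *
go((.6205,-.0307,.043),1.59)
E
```

```text
d [  2.7  -0.7 -11.4] rv [-0.003 -0.002  0.001] F [-0.2  0.4 -2.2] t 15.55 w 0.0389
```

Call:
{"op": "move_arm", "data": {"increments": [[[0.3, 3, -1, -4, -0.003, -0.002, 0], [0.3, 0, 0, -6, 0, 0, 0], [0.3, 0, 0, -4, 0, 0, 0], [0.3, 0, 0, 0, 0, 0, 0]]]}}

```text
time_s: 15.88
position: [0.6217, -0.0298, 0.0416]
tool_rot: [3.139, 0.001, 1.591]
contact_force: [0.2, -0.7, -2.9]
width: 0.0387
```

```bash
python3 - <<'E'
from h import *
go((.6205,-.0307,.0267),1.59)
E
```

```text
d [ -1.2  -0.9 -14.9] rv [ 0.001  0.002 -0.001] F [ 0.2 -0.7 -2.9] t 15.8833 w 0.0387
```

Call:
{"op": "move_arm", "data": {"increments": [[[0.3, 0, -1, -4, 0, 0, 0], [0.3, 0, 0, -4, 0, 0, 0], [0.3, 0, 0, -4, 0, 0, 0], [0.3, 0, 0, 0, 0, 0, 0]]]}}

```text
time_s: 16.22
position: [0.622, -0.0302, 0.0344]
tool_rot: [3.138, 0.001, 1.591]
contact_force: [0.6, -0.2, -3.0]
width: 0.0386
```

Call:
{"op": "move_arm", "data": {"increments": [[[0.3, 0, 0, -4, 0, 0, 0], [0.3, 0, 0, -4, 0, 0, 0], [0.3, 0, 0, -3, 0, 0, 0], [0.3, 0, 0, 0, 0, 0, 0]]]}}

```text
time_s: 16.55
position: [0.6219, -0.0306, 0.0266]
tool_rot: [3.138, 0.001, 1.592]
contact_force: [-0.8, 0.4, -3.5]
width: 0.0387
```

Call:
{"op": "move_arm", "data": {"increments": [[[0.5, 0, 0, -1, 0, 0, 0], [0.6, 0, 0, 0, 0, 0, 0], [0.6, 0, 0, 0, 0, 0, 0], [0.6, 0, 0, 0, 0, 0, 0], [0.6, 0, 0, 8, 0, 0, 0], [0.6, 0, 0, 15, 0, 0, 0], [0.6, 0, 0, 30, 0, 0, 0], [0.6, 0, 0, 38, 0, 0, 0], [0.6, 0, 0, 38, 0, 0, 0], [0.6, -10, -30, 20, 0, 0, 0], [0.6, -20, -30, 15, 0, 0, 0], [0.6, -20, -30, 15, 0, 0, 0]]]}}

```text
time_s: 17.55
position: [0.5751, -0.1179, 0.21]
tool_rot: [3.132, 0.001, 1.602]
contact_force: [0.4, -0.2, -0.5]
width: 0.0522
```

Call:
{"op": "move_arm", "data": {"increments": [[[0.6, -20, -35, 10, 0, 0, 0], [0.6, -15, -35, 10, 0, 0, 0], [0.6, -10, -35, 10, 0, 0, 0], [0.6, -5, -25, 10, 0, 0, 0], [0.6, 0, 0, 0, 0, 0, 0], [0.6, 0, 0, 0, 0, 0, 0]]]}}

```text
time_s: 18.05
position: [0.5215, -0.2599, 0.2616]
tool_rot: [3.119, 0.014, 1.596]
contact_force: [0.3, 1.0, 0.3]
width: 0.0521
```

```bash
python3 - <<'E'
from h import *
s=read_state();snap('wrist','w6');np.save('pics/w6.npy',cam('wrist',s)[2]);print(s['position'],s['tool_rot'])
E
```

```text
[ 0.5214859  -0.25988467  0.26158048] [3.11932468 0.01362869 1.59608854]
```

View pics/w6.png

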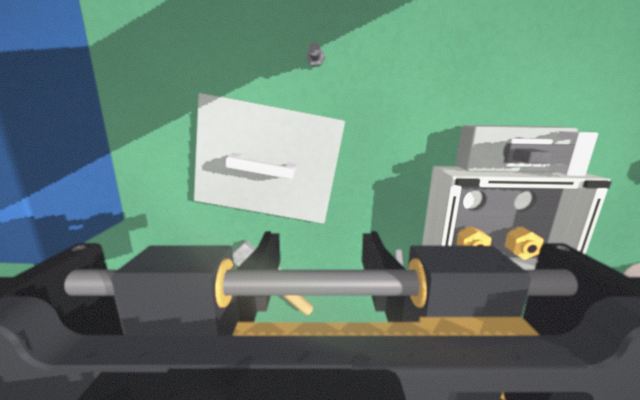

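The fittings stand in the two front sockets at (474,238) and (525,241). The lid's plate corners are at (200,94), (344,122), (326,222) and (195,201), and the handle runs (228,160) to (294,173).

```bash
python3 - <<'E'
from h import *
w2=C2('w2');w6=C2('w6')
cs=[(200,94),(344,122),(326,222),(195,201)]
P=np.array([atz(w6,c,.016) for c in cs]);print(P.round(4).tolist(),P.mean(0).round(4))
print([round(float(np.linalg.norm(P[i]-P[(i+1)%4])),4) for i in range(4)])
for i in range(4):
    d=P[(i+1)%4]-P[i];print(np.degrees(np.arctan2(d[1],d[0])).round(1))
H=[atz(w6,c,.058) for c in [(228,160),(294,173)]];print(H, np.degrees(np.arctan2(*(H[1]-H[0])[[1,0]])))
for a,b in zip([(12,90),(156,117),(152,217)],cs): x,e=tri([ray(w2,a),ray(w6,b)]);print(x.round(4),np.round(e,4))
go((.5,-.33,.15),0)
E
```

```text
[[0.4227, -0.4312, 0.016], [0.4546, -0.2334, 0.016], [0.6058, -0.2538, 0.016], [0.5771, -0.4558, 0.016]] [ 0.515  -0.3436  0.016 ]
[0.2004, 0.1526, 0.204, 0.1563]
80.8
-7.7
-98.1
170.9
[array([ 0.50452369, -0.38558416,  0.058     ]), array([ 0.51953048, -0.29910837,  0.058     ])] 80.15508307118903
[ 0.4225 -0.4334  0.0108] [0. 0.]
[ 0.4535 -0.2328  0.0081] [0.0015 0.0015]
[ 0.6064 -0.2538  0.0145] [0.0001 0.0001]
d [ -21.9  -70.  -111.7] rv [ 0.03   0.006 -1.597] F [ 0.  -0.7  0.3] t 18.1 w 0.0519
```

Call:
{"op": "move_arm", "data": {"increments": [[[0.6, -1, -7, -5, 0.005, 0, -0.12], [0.6, -1, -7, -10, 0.005, 0, -0.12], [0.6, -1, -7, -10, 0, 0, -0.12], [0.6, -1, -7, -10, 0, 0, -0.12], [0.6, -1, -7, -10, 0, 0, -0.12], [0.6, -1, -7, -10, 0, 0, -0.12], [0.6, -1, -7, -10, 0, 0, -0.12], [0.6, -1, -7, -10, 0, 0, -0.12], [0.6, -1, -7, -10, 0, 0, -0.12], [0.6, 0, -7, -10, 0, 0, -0.12], [0.6, 0, -7, -10, 0, 0, -0.12], [0.6, 0, -6, -10, 0, 0, -0.12]]]}}

```text
time_s: 19.1
position: [0.5178, -0.3227, 0.1387]
tool_rot: [3.129, 0.004, 0.112]
contact_force: [0.3, 0.2, 1.1]
width: 0.0522
```

```bash
python3 - <<'E'
from h import *
go((.5135,-.343,.1),-.155)
E
```

```text
d [ -4.3 -20.3 -38.7] rv [ 0.012 -0.005 -0.267] F [0.3 0.2 1.1] t 19.1 w 0.0522
```

Call:
{"op": "move_arm", "data": {"increments": [[[0.6, -1, -7, -10, 0.006, -0.003, -0.11], [0.6, -2, -7, -15, 0.006, -0.002, -0.11], [0.6, -1, -6, -12, 0, 0, -0.03], [0.6, 0, 0, 0, 0, 0, 0], [0.6, 0, 0, 0, 0, 0, 0]]]}}

```text
time_s: 19.52
position: [0.5154, -0.3334, 0.0951]
tool_rot: [-3.133, 0.007, -0.144]
contact_force: [-0.2, 0.4, -0.1]
width: 0.0522
```

```bash
python3 - <<'E'
from h import *
go((.5135,-.343,.032),-.155)
s=read_state();snap('wrist','w7');np.save('pics/w7.npy',cam('wrist',s)[2])
C=cam('wrist',s)
im=cv2.imread('pics/w7.png');c,n=np.cos(-.155),np.sin(-.155)
W=lambda x,y,z:(.5135+c*x-n*y,-.343+n*x+c*y,z)
for x,y,z in [(-.007,-.045,.058),(.007,-.045,.058),(.007,.045,.058),(-.007,.045,.058),(-.079,-.102,.016),(.079,-.102,.016),(.079,.102,.016),(-.079,.102,.016)]:
    p=proj(C,W(x,y,z))[0]; cv2.circle(im,tuple(int(v) for v in p),3,(0,0,255),1)
cv2.imwrite('pics/w7b.png',im)
E
```

```text
d [ -1.9  -9.6 -63.1] rv [-0.009 -0.006 -0.011] F [-0.2  0.4 -0.1] t 19.5167 w 0.0522
```

View pics/w7b.png

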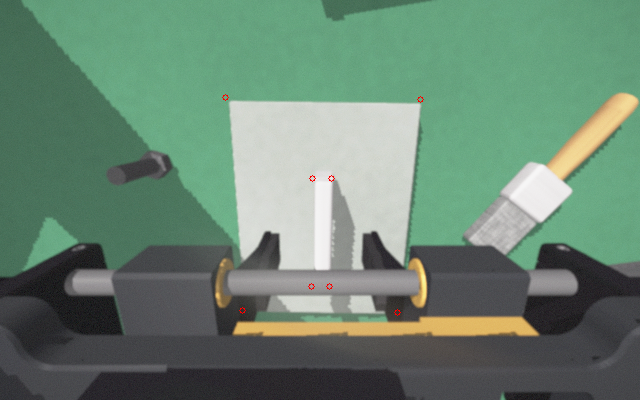

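The predicted handle and plate corners fall within 2 mm of the picture, with the handle end at (323,178) lying between the jaws. Descend.

Call:
{"op": "move_arm", "data": {"increments": [[[0.6, -2, -10, -12, -0.009, -0.006, -0.011], [0.6, 0, -1, -20, 0, 0, 0], [0.6, 0, 0, -20, 0, 0, 0], [0.6, 0, 0, -8, 0, 0, 0], [0.6, 0, 0, 0, 0, 0, 0]]]}}

```text
time_s: 19.98
position: [0.5179, -0.3415, 0.0386]
tool_rot: [3.137, -0.008, -0.145]
contact_force: [0.5, -0.1, 0.9]
width: 0.0521
```

```bash
python3 - <<'E'
from h import *
go((.5135,-.343,.032),-.155)
E
```

```text
d [-4.4 -1.5 -6.6] rv [ 0.005  0.007 -0.01 ] F [ 0.5 -0.1  0.9] t 19.9833 w 0.0521
```

Call:
{"op": "move_arm", "data": {"increments": [[[0.6, -4, -1, -6, 0.005, 0.007, -0.01], [0.3, 0, 0, -2, 0, 0, 0], [0, 0, 0, 0, 0, 0, 0], [0, 0, 0, 0, 0, 0, 0], [0, 0, 0, 0, 0, 0, 0], [0, 0, 0, 0, 0, 0, 0], [0, 0, 0, 0, 0, 0, 0], [0, 0, 0, 0, 0, 0, 0], [0, 0, 0, 0, 0, 0, 0]]]}}

```text
time_s: 20.73
position: [0.5161, -0.3431, 0.0352]
tool_rot: [3.138, -0.005, -0.153]
contact_force: [0.8, 0.9, -1.9]
width: 0.0138
```

```bash
python3 - <<'E'
from h import *
go((.5135,-.343,.032),-.155)
E
```

```text
d [-2.6  0.1 -3.2] rv [ 0.005  0.005 -0.002] F [ 0.8  0.9 -1.9] t 20.7333 w 0.0138
```

Call:
{"op": "move_arm", "data": {"increments": [[[0, 0, 0, 10, 0, 0, 0], [0, 0, 0, 20, 0, 0, 0], [0, 0, 0, 30, 0, 0, 0], [0, 0, 0, 35, 0, 0, 0], [0, 0, 0, 35, 0, 0, 0], [0, 5, 10, 30, 0, 0, 0], [0, 7, 25, 15, 0, 0, 0.02], [0, 7, 25, 0, 0, 0, 0.02], [0, 7, 25, 0, 0, 0, 0.02], [0, 7, 25, 0, 0, 0, 0.02], [0, 7, 25, 0, 0, 0, 0.02], [0, 7, 25, 0, 0, 0, 0.02]]]}}

```text
time_s: 21.73
position: [0.5526, -0.1755, 0.2135]
tool_rot: [-3.135, 0.014, -0.038]
contact_force: [-0.5, -0.4, -6.0]
width: 0.0137
```

Call:
{"op": "move_arm", "data": {"increments": [[[0, 7, 25, 0, 0, 0, 0.02], [0, 7, 25, 0, 0, 0, 0.02], [0, 7, 25, 0, 0, 0, 0.02], [0, 7, 25, 0, 0, 0, 0.01], [0, 5, 25, 0, 0, 0, 0], [0, 5, 20, 0, 0, 0, 0], [0, 0, 0, 0, 0, 0, 0], [0, 0, 0, 0, 0, 0, 0]]]}}

```text
time_s: 22.4
position: [0.5828, -0.0134, 0.2096]
tool_rot: [-3.125, 0.032, 0.043]
contact_force: [0.3, -0.2, -4.7]
width: 0.0136
```

```bash
python3 - <<'E'
from h import *
go((.5908,.007,.14),.018)
s=read_state();snap('wrist','w8');np.save('pics/w8.npy',cam('wrist',s)[2])
snap('scene','s8',(260,120,420,260),3);snap('side','d8',(230,120,370,260),3)
E
```

```text
d [  8.   20.4 -69.6] rv [-0.015 -0.032 -0.024] F [ 0.3 -0.2 -4.7] t 22.4 w 0.0136
```

View pics/w8.png

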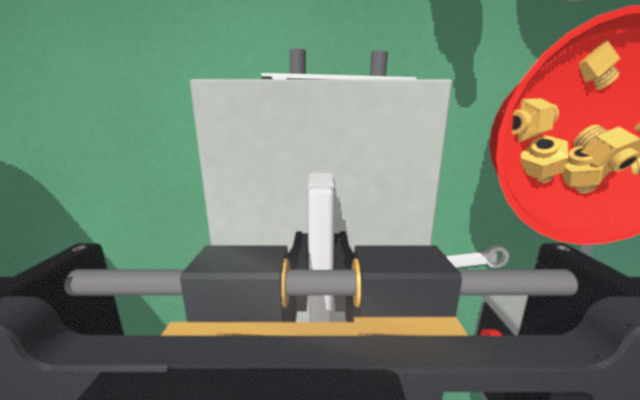

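The lid's +y plate edge runs (192,80) to (450,80), the handle end is at (322,174), and the pot rim's far edge shows at row 76.

```bash
python3 - <<'E'
from h import *
c=get_calibration('wrist');T=(np.array(c["camera_matrix"]),np.array(c["distortion"],float),np.array(c['hand_eye']))
a=atz(T,(192,80),.019);b=atz(T,(450,80),.019);print(a,b,b-a)
print(atz(T,(208,240),.019),atz(T,(436,240),.019))
print(atz(T,(312,174),-.023),atz(T,(333,174),-.023))
E
```

```text
[-0.07762799 -0.09917658  0.019     ] [ 0.07659026 -0.09906028  0.019     ] [1.54218253e-01 1.16300438e-04 0.00000000e+00]
[-0.08029919  0.00528861  0.019     ] [0.0806159  0.00536674 0.019     ]
[-0.00509408 -0.05059071 -0.023     ] [ 0.00549256 -0.05058434 -0.023     ]
```

Call:
{"op": "move_arm", "data": {"increments": [[[0, 8, 20, -10, -0.015, -0.032, -0.024], [0, 0, 0, -20, 0, 0, 0], [0, 0, 0, -20, 0, 0, 0], [0, 0, 0, -10, 0, 0, 0], [0, 0, 0, 0, 0, 0, 0]]]}}

```text
time_s: 22.97
position: [0.5926, -0.0011, 0.1499]
tool_rot: [3.138, -0.007, 0.006]
contact_force: [-0.5, -0.3, -5.4]
width: 0.0136
```

```bash
python3 - <<'E'
from h import *
go((.591,.007,.12),.018)
E
```

```text
d [ -1.6   8.1 -29.9] rv [0.004 0.007 0.012] F [-0.5 -0.3 -5.4] t 22.9667 w 0.0136
```

Call:
{"op": "move_arm", "data": {"increments": [[[0, -2, 8, -8, 0.004, 0.007, 0.012], [0, 0, 1, -10, 0, 0, 0], [0, 0, 0, -10, 0, 0, 0], [0, 0, 0, 0, 0, 0, 0], [0, 0, 0, 0, 0, 0, 0]]]}}

```text
time_s: 23.38
position: [0.5919, 0.0059, 0.1209]
tool_rot: [3.141, -0.002, 0.016]
contact_force: [0.3, 0.2, -5.3]
width: 0.0134
```

```bash
python3 - <<'E'
from h import *
go((.591,.007,.108),.018)
E
```

```text
d [ -0.9   1.1 -12.9] rv [0.    0.002 0.002] F [ 0.3  0.2 -5.3] t 23.3833 w 0.0134
```

Call:
{"op": "move_arm", "data": {"increments": [[[0, -1, 1, -5, 0, 0.002, 0.002], [0, 0, 0, -4, 0, 0, 0], [0, 0, 0, -4, 0, 0, 0], [0, 0, 0, 0, 0, 0, 0]]]}}

```text
time_s: 23.72
position: [0.592, 0.0068, 0.1079]
tool_rot: [3.141, -0.002, 0.018]
contact_force: [-1.0, -0.4, -5.4]
width: 0.0139
```

Call:
{"op": "move_arm", "data": {"increments": [[[0, 0, 0, -3, 0, 0, 0], [0, 0, 0, -2, 0, 0, 0], [0, 0, 0, 0, 0, 0, 0]]]}}

```text
time_s: 23.97
position: [0.5926, 0.0068, 0.1034]
tool_rot: [3.14, -0.004, 0.019]
contact_force: [-1.0, -0.1, -1.9]
width: 0.0135
```

Call:
{"op": "move_arm", "data": {"increments": [[[0, 0, 0, -1.5, 0, 0, 0], [0.3, 0, 0, 0, 0, 0, 0], [0.5, 0, 0, 0, 0, 0, 0], [0.5, 0, 0, 0, 0, 0, 0], [0.5, 0, 0, 0, 0, 0, 0], [0.5, 0, 0, 12, 0, 0, 0], [0.5, 0, 0, 20, 0, 0, 0], [0.5, 0, 0, 30, 0, 0, 0], [0.5, 0, 0, 38, 0, 0, 0], [0.2, 0, 0, 38, 0, 0, 0], [0, 0, 0, 0, 0, 0, 0], [0, 0, 0, 0, 0, 0, 0]]]}}

```text
time_s: 24.97
position: [0.596, 0.006, 0.2549]
tool_rot: [3.138, -0.016, 0.018]
contact_force: [-0.4, 0.1, -1.2]
width: 0.0307
```

```bash
python3 - <<'E'
from h import *
go((.591,.007,.2),.018)
s=read_state();snap('wrist','w9');np.save('pics/w9.npy',cam('wrist',s)[2])
snap('scene','s9',(270,160,410,265),3);snap('side','d9',(260,170,380,260),3)
a=cv2.imread('pics/s9.png');b=cv2.imread('pics/d9.png');w=cv2.resize(cv2.imread('pics/w9.png')[:280,100:540],(440,280))
O=np.zeros((600,800,3),np.uint8);O[:315,:420]=a;O[:270,430:790]=b;O[318:598,:440]=w;cv2.imwrite('pics/m9.png',O)
E
```

```text
d [ -5.    1.  -54.9] rv [ 0.003  0.016 -0.   ] F [-0.4  0.1 -1.2] t 24.9667 w 0.0307
```

View pics/m9.png

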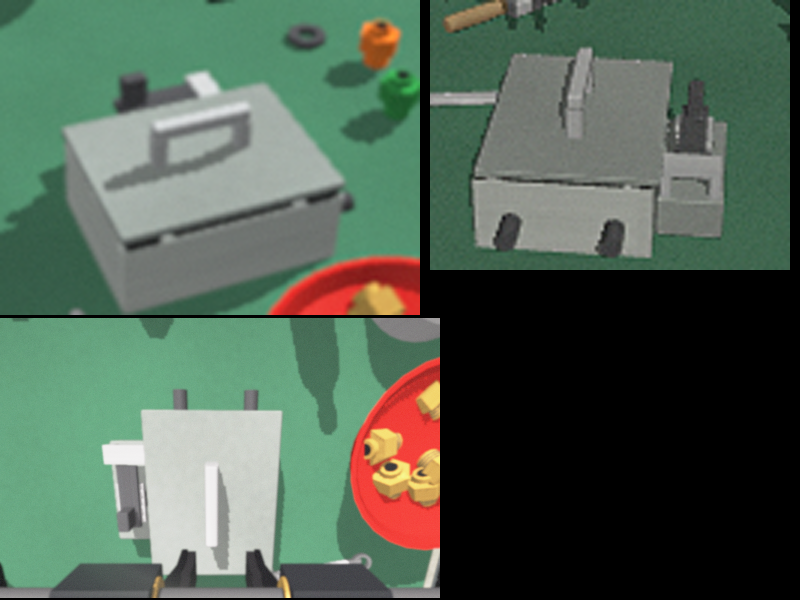

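The lid lies evenly on the cushions, and in the wrist part the plate is centred on the pot. Now press the corners, starting with corner 3.

Call:
{"op": "move_arm", "data": {"increments": [[[0, 16, 22, -10, 0.003, 0.016, 0], [0, 18, 24, -20, 0, 0, 0], [0, 18, 24, -25, 0, 0, 0], [0, 14, 16, -25, 0, 0, 0], [0, 0, 0, -25, 0, 0, 0], [0, 0, 0, -15, 0, 0, 0], [0, 0, 0, 0, 0, 0, 0]]]}}

```text
time_s: 25.7
position: [0.6578, 0.0956, 0.1178]
tool_rot: [-3.141, 0.02, 0.016]
contact_force: [-1.0, -0.2, -0.1]
width: 0.0002
```

```bash
python3 - <<'E'
from h import *
go((.6615,.0895,.09),.018)
E
```

```text
d [  3.7  -6.1 -27.8] rv [-0.    -0.02   0.002] F [-1.  -0.2 -0.1] t 25.7 w 0.0002
```

Call:
{"op": "move_arm", "data": {"increments": [[[0, 4, -6, -12, 0, -0.02, 0], [0, 0, -1, -10, 0, 0, 0], [0, 0, 0, -8, 0, 0, 0], [0, 0, 0, -4, 0, 0, 0], [0, 0, 0, -3, 0, 0, 0]]]}}

```text
time_s: 26.12
position: [0.6603, 0.0892, 0.0805]
tool_rot: [-3.14, 0.006, 0.015]
contact_force: [-5.3, 0.1, 17.0]
width: 0.0005
```

Call:
{"op": "move_arm", "data": {"increments": [[[0, 0, 0, -3, 0, 0, 0], [0, 0, 0, -4, 0, 0, 0], [0, 0, 0, -4, 0, 0, 0], [0, 0, 0, -4, 0, 0, 0]]]}}

```text
time_s: 26.45
position: [0.6603, 0.0892, 0.0797]
tool_rot: [-3.14, 0.005, 0.014]
contact_force: [-5.7, -0.2, 15.6]
width: 0.0006
```

Call:
{"op": "move_arm", "data": {"increments": [[[0, 0, 0, -6, 0, 0, 0], [0, 0, 0, -7, 0, 0, 0], [0, 0, 0, -8, 0, 0, 0], [0, 0, 0, -8, 0, 0, 0]]]}}

```text
time_s: 26.78
position: [0.6605, 0.0892, 0.0788]
tool_rot: [-3.142, 0.001, 0.015]
contact_force: [-11.2, 0.5, 36.3]
width: 0.0005
```

Call:
{"op": "move_arm", "data": {"increments": [[[0, 0, 0, 12, 0, 0, 0], [0, 0, -10, 10, 0, 0, 0], [0, 0, -35, 0, 0, 0, 0], [0, 1, -38, 0, 0, 0, 0], [0, 1, -38, 0, 0, 0, 0], [0, 1, -35, 0, 0, 0, 0], [0, 0, -12, 0, 0, 0, 0], [0, 0, 0, 0, 0, 0, 0]]]}}

```text
time_s: 27.45
position: [0.6652, -0.0879, 0.1115]
tool_rot: [3.139, -0.011, 0.018]
contact_force: [0.3, 0.8, -0.7]
width: 0.0007
```

```bash
python3 - <<'E'
from h import *
go((.6635,-.073,.08),.018)
E
```

```text
d [ -1.7  14.9 -31.5] rv [ 0.003  0.011 -0.   ] F [ 0.3  0.8 -0.7] t 27.45 w 0.0007
```

Call:
{"op": "move_arm", "data": {"increments": [[[0, -2, 14, -10, 0.003, 0.011, 0], [0, 0, 0, -10, 0, 0, 0], [0, 0, 0, -6, 0, 0, 0], [0, 0, 0, -4, 0, 0, 0], [0, 0, 0, -4, 0, 0, 0], [0, 0, 0, -5, 0, 0, 0], [0, 0, 0, -6, 0, 0, 0], [0, 0, 0, -7, 0, 0, 0], [0, 0, 0, -8, 0, 0, 0]]]}}

```text
time_s: 28.2
position: [0.6642, -0.072, 0.0783]
tool_rot: [3.119, 0.0, 0.04]
contact_force: [-13.7, -1.8, 45.8]
width: 0.0002
```

```bash
python3 - <<'E'
from h import *
go((.5235,-.0755,.11),.018)
E
```

```text
d [-140.7   -3.5   31.7] rv [ 0.023  0.    -0.022] F [-13.7  -1.8  45.8] t 28.2 w 0.0002
```

Call:
{"op": "move_arm", "data": {"increments": [[[0, 0, 0, 12, 0.01, 0, -0.01], [0, -8, 0, 12, 0.01, 0, -0.01], [0, -32, 0, 5, 0, 0, 0], [0, -34, 0, 0, 0, 0, 0], [0, -34, 0, 0, 0, 0, 0], [0, -26, 0, 0, 0, 0, 0], [0, -6, 0, 0, 0, 0, 0], [0, 0, 0, 0, 0, 0, 0]]]}}

```text
time_s: 28.87
position: [0.5184, -0.055, 0.1101]
tool_rot: [3.141, -0.003, 0.043]
contact_force: [-0.4, -0.0, -0.4]
width: 0.0005
```

```bash
python3 - <<'E'
from h import *
go((.5235,-.0755,.08),.018)
E
```

```text
d [  5.1 -20.5 -30.1] rv [ 0.001  0.003 -0.025] F [-0.4 -0.  -0.4] t 28.8667 w 0.0005
```

Call:
{"op": "move_arm", "data": {"increments": [[[0, 5, -20, -5, 0, 0.003, -0.025], [0, 0, -2, -10, 0, 0, 0], [0, 0, 0, -10, 0, 0, 0], [0, 0, 0, -4, 0, 0, 0], [0, 0, 0, -4, 0, 0, 0], [0, 0, 0, -5, 0, 0, 0], [0, 0, 0, -5, 0, 0, 0], [0, 0, 0, -6, 0, 0, 0], [0, 0, 0, -6, 0, 0, 0]]]}}

```text
time_s: 29.62
position: [0.5282, -0.0747, 0.0787]
tool_rot: [3.131, 0.004, 0.039]
contact_force: [-15.0, -1.1, 55.0]
width: -0.0
```

```bash
python3 - <<'E'
from h import *
go((.521,.0865,.11),.018)
E
```

```text
d [ -7.2 161.2  31.3] rv [ 0.011 -0.004 -0.022] F [-15.   -1.1  55. ] t 29.6167 w -0.0
```

Call:
{"op": "move_arm", "data": {"increments": [[[0, 0, 0, 12, 0.01, 0, -0.02], [0, -2, 10, 12, 0, 0, 0], [0, -2, 35, 5, 0, 0, 0], [0, -2, 38, 0, 0, 0, 0], [0, 0, 38, 0, 0, 0, 0], [0, 0, 32, 0, 0, 0, 0], [0, 0, 6, 0, 0, 0, 0], [0, 0, 0, 0, 0, 0, 0]]]}}

```text
time_s: 30.28
position: [0.5356, 0.0943, 0.1106]
tool_rot: [3.139, -0.018, 0.022]
contact_force: [-0.0, -0.3, -0.4]
width: 0.0001
```

```bash
python3 - <<'E'
from h import *
go((.521,.0865,.08),.018)
E
```

```text
d [-14.6  -7.8 -30.6] rv [ 0.002  0.018 -0.004] F [-0.  -0.3 -0.4] t 30.2833 w 0.0001
```

Call:
{"op": "move_arm", "data": {"increments": [[[0, -14, -8, -5, 0, 0.018, 0], [0, -1, 0, -10, 0, 0, 0], [0, 0, 0, -9, 0, 0, 0], [0, 0, 0, -4, 0, 0, 0], [0, 0, 0, -3, 0, 0, 0], [0, 0, 0, -3, 0, 0, 0], [0, 0, 0, -3, 0, 0, 0], [0, 0, 0, -3, 0, 0, 0]]]}}

```text
time_s: 30.95
position: [0.5242, 0.0876, 0.0783]
tool_rot: [-3.14, -0.001, 0.022]
contact_force: [-7.3, 2.4, 28.3]
width: 0.0007
```

```bash
python3 - <<'E'
from h import *
go((.521,.0865,.078),.018)
E
```

```text
d [-3.2 -1.1 -0.3] rv [-0.002  0.001 -0.004] F [-7.3  2.4 28.3] t 30.95 w 0.0007
```

Second round: recheck corners 3, 2 and 0.

Call:
{"op": "move_arm", "data": {"increments": [[[0, 0, 0, 12, 0, 0, 0], [0, 10, 0, 8, 0, 0, 0], [0, 34, 0, 0, 0, 0, 0], [0, 34, 0, 0, 0, 0, 0], [0, 34, 0, 0, 0, 0, 0], [0, 24, 0, 0, 0, 0, 0], [0, 0, 0, 0, 0, 0, 0]]]}}

```text
time_s: 31.53
position: [0.6659, 0.0824, 0.0985]
tool_rot: [-3.14, 0.0, 0.017]
contact_force: [0.7, 0.1, 0.3]
width: 0.0004
```

```bash
python3 - <<'E'
from h import *
go((.661,.089,.083),.018)
E
```

```text
d [ -4.9   6.6 -15.5] rv [-0.002 -0.     0.001] F [0.7 0.1 0.3] t 31.5333 w 0.0004
```

Call:
{"op": "move_arm", "data": {"increments": [[[0, -5, 6, -8, 0, 0, 0], [0, 0, 0, -6, 0, 0, 0], [0, 0, 0, -2, 0, 0, 0], [0, 0, 0, -1, 0, 0, 0]]]}}

```text
time_s: 31.87
position: [0.6603, 0.0869, 0.0784]
tool_rot: [-3.14, 0.002, 0.014]
contact_force: [-1.2, 0.3, 19.3]
width: 0.0007
```

Call:
{"op": "move_arm", "data": {"increments": [[[0, 0, 0, -4, 0, 0, 0], [0, 0, 0, -5, 0, 0, 0], [0, 0, 0, -5, 0, 0, 0], [0, 0, 0, -5, 0, 0, 0]]]}}

```text
time_s: 32.2
position: [0.6604, 0.0869, 0.0783]
tool_rot: [3.141, -0.006, 0.017]
contact_force: [-5.4, -0.4, 23.1]
width: 0.0002
```

Call:
{"op": "move_arm", "data": {"increments": [[[0, 0, 0, 12, 0, 0, 0], [0, 0, -10, 10, 0, 0, 0], [0, 0, -35, 0, 0, 0, 0], [0, 1, -35, 0, 0, 0, 0], [0, 1, -35, 0, 0, 0, 0], [0, 0, -32, 0, 0, 0, 0], [0, 0, -3, 0, 0, 0, 0], [0, 0, 0, 0, 0, 0, 0]]]}}

```text
time_s: 32.87
position: [0.6524, -0.0689, 0.103]
tool_rot: [3.141, 0.0, 0.023]
contact_force: [-0.1, 0.3, -0.8]
width: 0.0006
```

```bash
python3 - <<'E'
from h import *
go((.6635,-.073,.083),.018)
E
```

```text
d [ 11.1  -4.1 -20. ] rv [ 0.001 -0.    -0.005] F [-0.1  0.3 -0.8] t 32.8667 w 0.0006
```

Corner 3 met a firm stop at .0784 and stayed down. Now corner 2.

Call:
{"op": "move_arm", "data": {"increments": [[[0, 11, -4, -10, 0, 0, 0], [0, 0, 0, -8, 0, 0, 0], [0, 0, 0, -3, 0, 0, 0], [0, 0, 0, -1, 0, 0, 0]]]}}

```text
time_s: 33.2
position: [0.6596, -0.072, 0.079]
tool_rot: [-3.14, 0.006, 0.022]
contact_force: [-0.0, -0.5, -0.5]
width: 0.0006
```

Call:
{"op": "move_arm", "data": {"increments": [[[0, 0, 0, -4, 0, 0, 0], [0, 0, 0, -5, 0, 0, 0], [0, 0, 0, -5, 0, 0, 0]]]}}

```text
time_s: 33.45
position: [0.6595, -0.0718, 0.0783]
tool_rot: [3.137, 0.005, 0.029]
contact_force: [-6.2, -1.3, 21.8]
width: 0.0006
```

Call:
{"op": "move_arm", "data": {"increments": [[[0, 0, 0, 12, 0, 0, 0], [0, -10, 0, 10, 0, 0, 0], [0, -32, -1, 0, 0, 0, 0], [0, -34, -1, 0, 0, 0, 0], [0, -34, -1, 0, 0, 0, 0], [0, -22, 0, 0, 0, 0, 0], [0, 0, 0, 0, 0, 0, 0]]]}}

```text
time_s: 34.03
position: [0.5216, -0.0668, 0.1066]
tool_rot: [3.135, -0.0, 0.041]
contact_force: [-1.3, -0.4, -0.1]
width: 0.0003
```

```bash
python3 - <<'E'
from h import *
go((.525,-.0755,.083),.018)
E
```

```text
d [  3.4  -8.7 -23.6] rv [ 0.006  0.    -0.023] F [-1.3 -0.4 -0.1] t 34.0333 w 0.0003
```

Call:
{"op": "move_arm", "data": {"increments": [[[0, 3, -8, -10, 0.006, 0, -0.02], [0, 0, -1, -10, 0, 0, 0], [0, 0, 0, -4, 0, 0, 0], [0, 0, 0, -1, 0, 0, 0]]]}}

```text
time_s: 34.37
position: [0.528, -0.0756, 0.0804]
tool_rot: [3.14, -0.006, 0.021]
contact_force: [-0.4, -0.4, -0.3]
width: 0.0001
```

Call:
{"op": "move_arm", "data": {"increments": [[[0, 0, 0, -2, 0, 0, 0], [0, 0, 0, -3, 0, 0, 0], [0, 0, 0, -3, 0, 0, 0]]]}}

```text
time_s: 34.62
position: [0.5288, -0.0758, 0.0782]
tool_rot: [3.14, -0.002, 0.024]
contact_force: [-7.8, 0.5, 30.7]
width: 0.0003
```

Call:
{"op": "move_arm", "data": {"increments": [[[0, 0, 0, 15, 0, 0, 0], [0, 0, 0, 30, 0, 0, 0], [0, -15, 10, 38, 0, 0, 0.09], [0.2, -15, 25, 20, 0, 0, 0.12], [0.3, -10, 25, 0, 0, 0, 0.12], [0.4, 0, 5, 0, 0, 0, 0.12], [0.5, 0, 0, 0, 0, 0, 0.12], [0.5, 0, 0, 0, 0, 0, 0.12], [0.5, 0, 0, 0, 0, 0, 0.12], [0.5, 0, 0, 0, 0, 0, 0.12], [0.5, 0, 0, 0, 0, 0, 0.12], [0.5, 0, 0, 0, 0, 0, 0.12]]]}}

```text
time_s: 35.62
position: [0.4995, -0.0086, 0.188]
tool_rot: [3.128, -0.014, 1.237]
contact_force: [-0.0, -0.1, -0.5]
width: 0.0425
```

```bash
python3 - <<'E'
from h import *
go((.4835,-.018,.15),1.59)
E
```

```text
d [-16.   -9.4 -38. ] rv [-0.012  0.016  0.353] F [-0.  -0.1 -0.5] t 35.6167 w 0.0425
```

All four corners stop at .0783. Next, take the fin.

Call:
{"op": "move_arm", "data": {"increments": [[[0.5, -6, -4, 0, -0.006, 0.008, 0.12], [0.5, -6, -4, 0, -0.006, 0.008, 0.12], [0.5, -4, -2, -10, 0, 0, 0.1], [0.5, 0, 0, -15, 0, 0, 0.01], [0.5, 0, 0, -10, 0, 0, 0], [0.5, 0, 0, 0, 0, 0, 0]]]}}

```text
time_s: 36.12
position: [0.4897, -0.0195, 0.1517]
tool_rot: [3.134, 0.003, 1.608]
contact_force: [0.6, -0.7, 0.2]
width: 0.0434
```

```bash
python3 - <<'E'
from h import *
go((.4835,-.0185,.115),1.59)
E
```

```text
d [ -6.2   1.  -36.7] rv [ 0.003  0.008 -0.018] F [ 0.6 -0.7  0.2] t 36.1167 w 0.0434
```

Call:
{"op": "move_arm", "data": {"increments": [[[0.5, -6, 1, -10, 0.003, 0.008, -0.018], [0.5, -1, 0, -15, 0, 0, 0], [0.5, 0, 0, -12, 0, 0, 0], [0.5, 0, 0, 0, 0, 0, 0]]]}}

```text
time_s: 36.45
position: [0.4846, -0.0186, 0.113]
tool_rot: [3.14, -0.0, 1.587]
contact_force: [-0.3, -0.3, -0.5]
width: 0.0434
```

```bash
python3 - <<'E'
from h import *
go((.4835,-.0185,.084),1.59)
E
```

```text
d [ -1.1   0.1 -29. ] rv [-0.     0.002  0.003] F [-0.3 -0.3 -0.5] t 36.45 w 0.0434
```

Call:
{"op": "move_arm", "data": {"increments": [[[0.5, -1, 0, -10, 0, 0, 0], [0.5, 0, 0, -12, 0, 0, 0], [0.5, 0, 0, -7, 0, 0, 0], [0.5, -1, 0, -2, 0, 0, 0], [0.3, 0, 0, 0, 0, 0, 0], [0.1, 0, 0, 0, 0, 0, 0], [0.1, 0, 0, 0, 0, 0, 0], [0.1, 0, 0, 0, 0, 0, 0], [0.1, 0, 0, 0, 0, 0, 0]]]}}

```text
time_s: 37.2
position: [0.4847, -0.0179, 0.0828]
tool_rot: [3.136, -0.001, 1.584]
contact_force: [1.4, 1.9, -7.2]
width: 0.0237
```

```bash
python3 - <<'E'
from h import *
go((.4835,-.0185,.07),1.59)
E
```

```text
d [ -1.2  -0.6 -12.8] rv [-0.001  0.005  0.006] F [ 1.4  1.9 -7.2] t 37.2 w 0.0237
```

Call:
{"op": "move_arm", "data": {"increments": [[[0.1, 0, 0, -5, 0, 0.005, 0], [0.1, 0, 0, -5, 0, 0, 0], [0.1, 0, 0, -5, 0, 0, 0], [0.1, 0, 0, -4, 0, 0, 0], [0.1, 0, 0, -4, 0, 0, 0]]]}}

```text
time_s: 37.62
position: [0.4857, -0.0182, 0.0664]
tool_rot: [3.137, 0.002, 1.585]
contact_force: [-6.6, 2.8, 41.3]
width: 0.0236
```

Call:
{"op": "move_arm", "data": {"increments": [[[0.1, 0, 0, -4, 0, 0, 0], [0.1, 0, 0, -4, 0, 0, 0]]]}}

```text
time_s: 37.78
position: [0.4861, -0.0181, 0.0657]
tool_rot: [3.134, 0.003, 1.586]
contact_force: [-8.1, 1.9, 40.4]
width: 0.024
```

Call:
{"op": "move_arm", "data": {"increments": [[[0.1, 0, 5, -2, 0, 0, 0], [0.1, 0, 6, -2, 0, 0, 0], [0.1, 0, 6, -2, 0, 0, 0], [0.1, 0, 6, -2, 0, 0, 0]]]}}

```text
time_s: 38.12
position: [0.4857, 0.0023, 0.0659]
tool_rot: [3.131, 0.009, 1.587]
contact_force: [-5.0, -1.7, 22.4]
width: 0.0238
```

```bash
python3 - <<'E'
from h import *
go((.4835,.004,.066),1.59)
E
```

```text
d [-2.2  1.7  0.1] rv [0.008 0.011 0.003] F [-5.  -1.7 22.4] t 38.1167 w 0.0238
```

Call:
{"op": "move_arm", "data": {"increments": [[[0.1, 0, 1, 2, 0, 0, 0], [0.1, 0, 0, 1, 0, 0, 0], [0.3, 0, 0, 0, 0, 0, 0], [0.5, 0, 0, 0, 0, 0, 0], [0.5, 0, 0, 0, 0, 0, 0], [0.5, 0, 0, 0, 0, 0, 0], [0.5, 0, 0, 8, 0, 0, 0], [0.5, 0, 0, 15, 0, 0, 0], [0.5, 0, 0, 30, 0, 0, 0], [0.5, -5, 0, 38, 0, 0, 0], [0.5, -10, 0, 38, 0, 0, 0], [0.5, 0, 0, 20, 0, 0, 0]]]}}

```text
time_s: 39.12
position: [0.4667, 0.0029, 0.2206]
tool_rot: [-3.141, 0.007, 1.587]
contact_force: [0.2, 0.3, 0.2]
width: 0.0435
```

```bash
python3 - <<'E'
from h import *
go((.48,0,.25),1.59)
s=read_state();snap('wrist','w10');np.save('pics/w10.npy',cam('wrist',s)[2])
snap('scene','s10',(270,160,410,265),3);snap('side','d10',(260,170,380,260),3)
a=cv2.imread('pics/s10.png');b=cv2.imread('pics/d10.png');w=cv2.resize(cv2.imread('pics/w10.png')[90:240,200:460],None,fx=1.8,fy=1.8)
O=np.zeros((600,800,3),np.uint8);O[:315,:420]=a;O[:270,430:790]=b;O[318:588,:468]=w;cv2.imwrite('pics/m10.png',O)
E
```

```text
d [13.3 -2.9 29.4] rv [ 0.007 -0.001  0.003] F [0.2 0.3 0.2] t 39.1167 w 0.0435
```

View pics/m10.png

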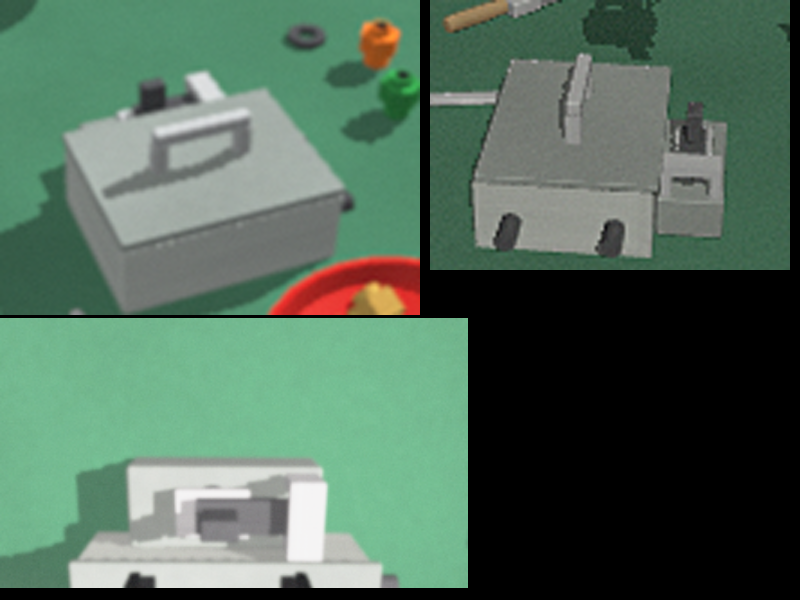

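The lid is flush with no dark gap. The keeper sits under the gate with its fin low, at (152,84) in the scene part and (695,105) in the side part. Check the fin height and hand in.

```bash
python3 - <<'E'
from h import *
x,e=tri([ray(cam('scene'),(269.7+152/3,159.7+84/3)),ray(cam('side'),(259.7+265/3,169.7+105/3))]);print(x.round(4),np.round(e,4))
x,e=tri([ray(cam('scene'),(269.7+133/3,159.7+80/3)),ray(cam('side'),(259.7+266/3,169.7+84/3))]);print('open (m9)',x.round(4),np.round(e,4))
job_done()
E
```

```text
[0.4839 0.0033 0.0913] [0.0009 0.0009]
open (m9) [ 0.4847 -0.0162  0.1014] [0.0014 0.0014]
the job is handed in; nothing more can be done
```

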